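Stack two wood blanks for drying on spacer strips

TASK

Stack the two reddish-brown wood blanks for drying on the single dark board that lies by itself in the middle of the desk: first lay the two pale strips on the board side by side, both running along its long side, 70 mm apart between their centre lines (35 mm in front of and behind the board's middle) and centred along it. Then bridge both strips with the two blanks, lying square across them and centred front to back, the wider one on the robot's left and the narrower on its right, each midway between the middle of the board and its end, so that air can pass between them. Last lay the steel weight centrally across both blanks, along the board's long side; leave the stapler and the caliper alone.

Things in the scene. Friction and masses are not known exactly. Their poses are not given: they have to be found in the camera images.
- base_board: single dark rosewood board lying flat and alone in the middle of the desk, nearer than the piles of similar boards; base of the stack, 115 (x) x 170 (y) x 28 mm high, fixed. Origin at the centre of its underside, z up; x points away from the robot (within 0.35 rad), y along its long side to the robot's left.
- strip_a: one of two identical straight spacer strips of pale wood, 18 wide x 150 long x 18 mm high; origin at the centre of the underside, y along its length, z up. Weighs about 35 g; the two are interchangeable.
- strip_b: one of two identical straight spacer strips of pale wood, 18 wide x 150 long x 18 mm high; origin at the centre of the underside, y along its length, z up. Weighs about 35 g; the two are interchangeable.
- wide_blank: the wider reddish-brown wood blank, a flat block 56 wide x 115 long x 24 mm high; origin at the centre of the underside, x across its width, y along its length, z up. About 110 g.
- narrow_blank: the narrower reddish-brown wood blank, a flat block 36 wide x 115 long x 24 mm high; origin at the centre of the underside, x across its width, y along its length, z up. About 70 g.
- weight: flat dark steel bar 36 wide x 150 long x 16 mm thick, 0.6 to 0.9 kg, with a bright round handle bridging its middle: the handle's level bar is 14 mm thick, runs 70 mm along the length of the weight, and its centre line is 48 mm above the underside (top at 55 mm, 25 mm free under it). Origin at the centre of the underside, y along its length, z up.
- stapler: dark blue stapler, 131 mm long, a bystander on the robot's left; origin at the centre of its underside. Must not be moved.
- caliper: grey caliper, 235 mm long, lying flat, a bystander on the robot's right; origin at the centre of its underside. Must not be moved.

How it is judged:
On the way, in this order (a step that is already met when the one before it is completed fails the run):
1. both strips lie at rest on the board, one in front and one behind its middle ((((x of strip_a in the frame of base_board between -0.048 and -0.022 m and y of strip_a in the frame of base_board between -0.015 and 0.015 m and z of strip_a in the frame of base_board between 0.024 and 0.032 m and angle between the y axis of strip_a and the y axis of base_board, either way round below 0.2 rad and angle between strip_a's own z axis and vertical below 0.08 rad and linear speed of strip_a below 0.02 m/s) and (x of strip_b in the frame of base_board between 0.022 and 0.048 m and y of strip_b in the frame of base_board between -0.015 and 0.015 m and z of strip_b in the frame of base_board between 0.024 and 0.032 m and angle between the y axis of strip_b and the y axis of base_board, either way round below 0.2 rad and angle between strip_b's own z axis and vertical below 0.08 rad and linear speed of strip_b below 0.02 m/s)) or ((x of strip_b in the frame of base_board between -0.048 and -0.022 m and y of strip_b in the frame of base_board between -0.015 and 0.015 m and z of strip_b in the frame of base_board between 0.024 and 0.032 m and angle between the y axis of strip_b and the y axis of base_board, either way round below 0.2 rad and angle between strip_b's own z axis and vertical below 0.08 rad and linear speed of strip_b below 0.02 m/s) and (x of strip_a in the frame of base_board between 0.022 and 0.048 m and y of strip_a in the frame of base_board between -0.015 and 0.015 m and z of strip_a in the frame of base_board between 0.024 and 0.032 m and angle between the y axis of strip_a and the y axis of base_board, either way round below 0.2 rad and angle between strip_a's own z axis and vertical below 0.08 rad and linear speed of strip_a below 0.02 m/s)))), for 0.2 s.
2. both blanks lie at rest across the two strips, the wider on the left, the narrower on the right ((((x of strip_a in the frame of base_board between -0.048 and -0.022 m and y of strip_a in the frame of base_board between -0.015 and 0.015 m and z of strip_a in the frame of base_board between 0.024 and 0.032 m and angle between the y axis of strip_a and the y axis of base_board, either way round below 0.2 rad and angle between strip_a's own z axis and vertical below 0.08 rad and linear speed of strip_a below 0.02 m/s) and (x of strip_b in the frame of base_board between 0.022 and 0.048 m and y of strip_b in the frame of base_board between -0.015 and 0.015 m and z of strip_b in the frame of base_board between 0.024 and 0.032 m and angle between the y axis of strip_b and the y axis of base_board, either way round below 0.2 rad and angle between strip_b's own z axis and vertical below 0.08 rad and linear speed of strip_b below 0.02 m/s)) or ((x of strip_b in the frame of base_board between -0.048 and -0.022 m and y of strip_b in the frame of base_board between -0.015 and 0.015 m and z of strip_b in the frame of base_board between 0.024 and 0.032 m and angle between the y axis of strip_b and the y axis of base_board, either way round below 0.2 rad and angle between strip_b's own z axis and vertical below 0.08 rad and linear speed of strip_b below 0.02 m/s) and (x of strip_a in the frame of base_board between 0.022 and 0.048 m and y of strip_a in the frame of base_board between -0.015 and 0.015 m and z of strip_a in the frame of base_board between 0.024 and 0.032 m and angle between the y axis of strip_a and the y axis of base_board, either way round below 0.2 rad and angle between strip_a's own z axis and vertical below 0.08 rad and linear speed of strip_a below 0.02 m/s))) and x of wide_blank in the frame of base_board between -0.015 and 0.015 m and y of wide_blank in the frame of base_board between 0.0295 and 0.0555 m and z of wide_blank in the frame of base_board between 0.042 and 0.05 m and angle between the y axis of each of wide_blank, narrow_blank and the x axis of base_board, either way round below 0.2 rad and angle between each of wide_blank, narrow_blank's own z axis and vertical below 0.08 rad and linear speed of each of wide_blank, narrow_blank below 0.02 m/s and x of narrow_blank in the frame of base_board between -0.015 and 0.015 m and y of narrow_blank in the frame of base_board between -0.0555 and -0.0295 m and z of narrow_blank in the frame of base_board between 0.042 and 0.05 m), for 0.2 s.
At the end, for the whole second after the job is handed in: Strips flat on the board, 35 +-13 mm before and behind its middle; blanks flat on them, wide 42.5 +-13 mm left, narrow as far right; weight flat across both; otherwise centred within 15 mm, square within 0.2 rad; all at rest, released; stapler and caliper moved under 20 mm (all of step 2 and x of weight in the frame of base_board between -0.015 and 0.015 m and y of weight in the frame of base_board between -0.015 and 0.015 m and z of weight in the frame of base_board between 0.066 and 0.074 m and angle between the y axis of weight and the y axis of base_board, either way round below 0.2 rad and angle between weight's own z axis and vertical below 0.08 rad and linear speed of weight below 0.02 m/s); the robot touches nothing.
It fails at once if the stapler was moved (distance of stapler from where it was at the start of the episode above 0.02 m).
It fails at once if the caliper was moved (distance of caliper from where it was at the start of the episode above 0.02 m).
It also fails if it takes over 131 s, if anything falls off the work surface, if the arm or the gripper's body presses on something with over 40 N, if the wrist force passes 120 N, or if a joint passes its speed limit or range.

ROBOT

A 6-joint arm with a two-finger parallel gripper is mounted at the origin on a cart in front of the work surface, level with it; the furniture and walls round the work are solid. World frame = base frame: x ahead of the robot, y to its left, z up, the work surface at z = 0. Lengths are in m, angles in rad, forces in N, time in s.
With the tool pointing down it reaches from about 0.35 to 0.975 m from the base axis. Payload 4.9 kg.
Tool frame: the origin (TCP) lies between the finger pads; the fingertips stand 25 mm ahead of it and the grasp point (between the pads) lies 6 mm ahead of it (manip.tcp_to_tips is the z of the fingertips in the tool frame, in m); z points along the fingers, y is the line along which they close (so a half turn about z gives the same grasp; the last joint's range is limited). The gripper opens to 85 mm and grips with 20 to 120 N. Pads are 22 mm wide; open, the fingers measure 114 mm over their backs; the gripper's body (76 mm by 85 mm) begins 54 mm behind the grasp point. The pads swing forward as they close: fully open they stand 13 mm farther back than shut.
Start: joints at [-1.458, 0.053, 1.613, -0, 1.476, -0.119], TCP at [0.144, -0.608, 0.219] pointing down, gripper open.
Joint ranges: [-3.01, 3.01], [-1.01, 2.22], [0.06, 2.58], [-1.02, 4.17], [0.09, 2.62], [-3.14, 3.14]. Speed limits (rad/s): [2.57, 2.57, 3.14, 3.14, 3.14, 3.14].

INTERFACE

Orientations are given as a unit quaternion [w, x, y, z].
In Python, from plant import manip gives the robot as it stands. The module is installed in compiled form; this text tells all that it offers.
- The arm moves only by the tool arm_command, never from a script. Its argument "moves" is a list of rows, each a list of 3 entries, a list of its own where there are three numbers: the opening, from -1 (shut) to 1 (fully open), then the shift along the tool's x, y, z in units of 0.15 m (1.0 is 0.15 m), then the turn about the tool's z in units of 2 pi rad (1.0 is 2 pi rad). A call has 1 to 20 rows; each row is the pose to reach, as a shift and turn from the pose commanded when the call began, along the tool's axes at that moment, turning the shorter way round; what a row does not reach only later rows make up. A row lasts 1/12 s, in which the tool goes at most 41.7 mm and 7.16 degrees, less where a joint would pass 70% of its speed; a pose out of reach is approached as far as the arm can. A call with a number of a shift or a turn outside -1 to 1 is refused whole. A call with a gripper value outside its range is refused whole. The fingers move at their own pace and stop on an object; the grip force is fixed at half the most. Time passes only in rows, so rows that repeat a pose let the fingers close. It gives the time, the measured TCP pose, the force, the opening and the grip force at its end, in the units of the state.
- manip.state(): the state, without advancing time (a new reading comes with each control period).
- manip.grab_frame(name): name is "scene" or "top" or "wrist"; returns a dict with "frame" (420x560x3 uint8, red, green, blue), "fx", "fy", "cx", "cy" (pixels), "R" (3x3) and "t" (3): a world point X has camera coordinates R X + t. Camera axes: x right, y down, z forward; pixel columns grow to the right and rows downward; lengths in m; the calibration is good to about 2 mm. A picture is of the moment at which its call begins. There is no depth.
- manip.job_done(): hands the job in; it is judged then, once.
Trained networks look in a picture, given as the dict that the camera call returned (one of the last four; its "shot" number tells which), for a name from the list of things; names that differ only in an ending like _2 or _b are one class to them, and where a whole thing is asked for, a point or a joint stands for the part that bears it (a point fixed in the world has none). Each returns a list of dicts, best first, with "confidence" (0 to 1); they miss things now and then, are a little off and sometimes report something else, mostly with a low value. They report only what shows in the picture. A call takes as long as a camera call.
- manip.search_frame(picture, target): "extent" ([left, top, right, bottom] in pixels, round what is visible of it).
The state is a dict: "time": time; "joint_pos": joint angles; "joint_vel": joint speeds; "joint_efforts": joint torques, N m; "tool_pos": TCP position; "tool_rot": TCP orientation; "contact_force": force on the tool from outside, world axes, zero at the start; "ft_torque": the same for the moment, N m; "gripper_width": opening from 0.0 (shut) to 1.0 (fully open); "grasp_force": force on a finger pad.
Only numpy, scipy, OpenCV 4.12 (cv2) and the standard library are available. Lean on these libraries where they do the work, as an engineer would, in place of code of your own. Each camera call takes 0.05 s, during which the arm holds its last target. There are 200 camera calls.

## Working session

There is one attempt and no reset: what is moved stays moved. The work goes in short steps, Python scripts to look and compute and a tool call to move; the robot and the scene stay as the last step left them, time stands still between calls to the robot, and variables do not carry over. Pictures are saved under pics/ and viewed, at most 18 in all, crops included, and the job is handed in when it is done.

Besides the shell and the picture viewer there is one more tool, called after "Call:" as a command line: name --argument value ..., lists and objects as JSON in quotes. arm_command: Moves the arm, as the interface text tells. Shifts and turns lie within -1 to 1; 1 stands for 0.15 m of shift or 2 pi rad of turn. Its arguments: {"type":"object","properties":{"moves":{"type":"array"}},"required":["moves"]}

```bash
mkdir -p pics; cat > h.py <<'E'
import numpy as np, cv2
from plant import manip
def ray(p,u,v,z):
    R=np.array(p["R"]);t=np.array(p["t"]);c=-R.T@t
    d=R.T@np.array([(u-p["cx"])/p["fx"],(v-p["cy"])/p["fy"],1])
    return c+d*(z-c[2])/d[2]
def proj(p,X):
    q=np.array(p["R"])@np.array(X)+np.array(p["t"])
    return np.array([p["fx"]*q[0]/q[2]+p["cx"],p["fy"]*q[1]/q[2]+p["cy"]])
def save(p,n): cv2.imwrite(f"pics/{n}.png",cv2.cvtColor(p["frame"],cv2.COLOR_RGB2BGR))
E
python3 - <<'E'
from h import *
for n in("scene","top"):
    p=manip.grab_frame(n);save(p,n+"0")
    print(n,p["fx"],-np.array(p["R"]).T@np.array(p["t"]))
    for k in("base_board","strip_a","wide_blank","narrow_blank","weight","stapler","caliper"):
        print(k,[(np.round(d["extent"]).tolist(),round(d["confidence"],2)) for d in manip.search_frame(p,k)][:4])
print(manip.state())
E
```

```text
scene 477.21863422067975 [-0.00726397 -0.91171823  1.29532714]
base_board [([297.0, 174.0, 351.0, 220.0], 0.59)]
strip_a [([326.0, 256.0, 366.0, 290.0], 0.86), ([286.0, 280.0, 309.0, 325.0], 0.65)]
wide_blank [([240.0, 138.0, 267.0, 164.0], 0.92), ([205.0, 154.0, 223.0, 185.0], 0.41)]
narrow_blank [([256.0, 203.0, 290.0, 229.0], 0.95)]
weight [([204.0, 151.0, 225.0, 184.0], 0.71)]
stapler [([201.0, 129.0, 224.0, 152.0], 0.76)]
caliper [([314.0, 320.0, 388.0, 348.0], 0.79)]
top 471.0204849555968 [ 0.38438909 -0.01233023  1.5345587 ]
base_board [([164.0, 199.0, 199.0, 219.0], 0.27)]
strip_a [([361.0, 256.0, 400.0, 270.0], 0.57), ([351.0, 202.0, 399.0, 217.0], 0.51)]
wide_blank [([162.0, 199.0, 200.0, 219.0], 0.59), ([353.0, 201.0, 398.0, 218.0], 0.55)]
narrow_blank [([262.0, 226.0, 297.0, 245.0], 0.83)]
weight [([158.0, 251.0, 205.0, 269.0], 0.8)]
stapler [([122.0, 224.0, 150.0, 260.0], 0.93)]
caliper [([409.0, 202.0, 439.0, 270.0], 0.98)]
{'time': 0.8, 'joint_pos': array([-1.45798285e+00,  5.26755846e-02,  1.61290848e+00, -2.02418284e-05,
        1.47604707e+00, -1.18988258e-01]), 'joint_vel': array([-4.13116670e-04,  1.82075579e-04,  6.34858414e-05, -8.81382915e-04,
        4.12598334e-04, -2.10621727e-04]), 'joint_efforts': array([-2.00713446e-03, -3.93648183e+01, -3.70445859e+01, -2.72479656e-04,
        3.03427651e-04,  7.04598705e-06]), 'tool_pos': array([ 0.1435798 , -0.60824685,  0.21921365]), 'tool_rot': array([-1.92744610e-05,  9.93290899e-01,  1.15642509e-01, -1.00160399e-05]), 'contact_force': array([-0.29719174, -0.12150836,  0.22515446]), 'ft_torque': array([ 0.0428107 ,  0.00537898, -0.05868136]), 'grasp_force': 0.0, 'gripper_width': 0.9980259791045006}
```

View pics/scene0.png

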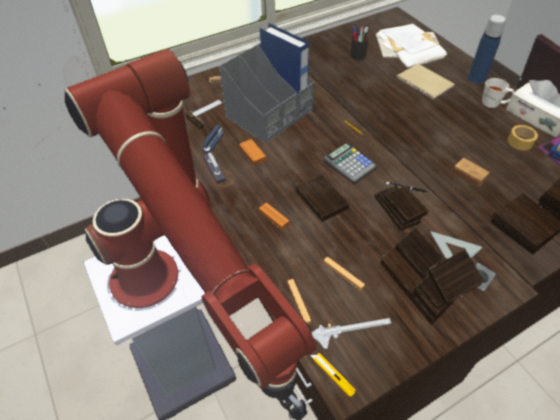

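View pics/top0.png

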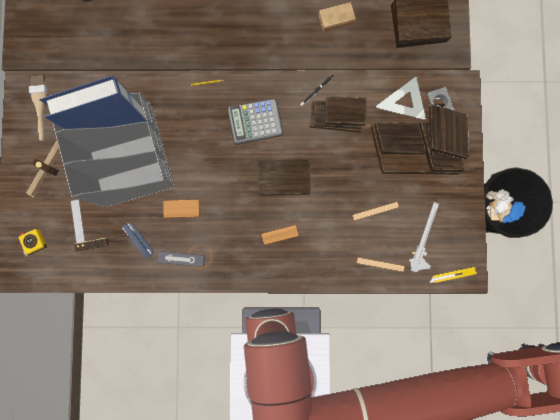

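Top view: board ≈(284,177), wide blank ≈(181,208), narrow ≈(280,235), weight ≈(181,258), stapler ≈(137,240), strips ≈(376,211) and (380,265), caliper ≈(425,237).

```bash
cat >> h.py <<'E'
def rect(p,box,z,mask):
    l,t,r,b=box
    m=np.zeros(p["frame"].shape[:2],np.uint8); m[t:b,l:r]=mask[t:b,l:r]
    n,lab,st,_=cv2.connectedComponentsWithStats(m)
    k=1+np.argmax(st[1:,4]); ys,xs=np.where(lab==k)
    P=np.array([ray(p,x,y,z)[:2] for x,y in zip(xs,ys)]).astype(np.float32)
    c,s,a=cv2.minAreaRect(P); q=cv2.boxPoints((c,s,a))
    e=[q[1]-q[0],q[2]-q[1]]; e=max(e,key=np.linalg.norm)
    ang=np.arctan2(e[1],e[0]); ang=(ang+np.pi/2)%np.pi-np.pi/2
    return np.round(c,4),np.round(P.mean(0),4),np.round(sorted(s),4),round(float(ang),3),len(xs)
def orange(p,s=110):
    h=cv2.cvtColor(p["frame"],cv2.COLOR_RGB2HSV)
    return ((h[...,0]<25)&(h[...,1]>s)&(h[...,2]>130)).astype(np.uint8)
E
python3 - <<'E'
from h import *
p=manip.grab_frame("top")
o=orange(p,90)
for n,b,z in(("s1",(345,195,405,224),.018),("s2",(350,250,410,276),.018),("wide",(155,193,207,223),.024),("narrow",(255,220,305,250),.024)): print(n,rect(p,b,z,o))
c=np.hstack([cv2.resize(p["frame"][y0:y1,x0:x1],(400,300),interpolation=cv2.INTER_CUBIC) for x0,y0,x1,y1 in((244,147,324,207),(150,230,230,290))])
c=np.clip(c.astype(int)*1.6,0,255).astype(np.uint8)
save({"frame":c},"crop0")
E
```

```text
s1 (array([ 0.5425, -0.2651]), array([ 0.5427, -0.2644], dtype=float32), array([0.0041, 0.0338]), -1.249, 12)
s2 (array([ 0.386 , -0.2487]), array([ 0.3845, -0.2484], dtype=float32), array([0.0121, 0.0199]), 0.152, 13)
wide (array([0.5538, 0.3202]), array([0.5534, 0.3208], dtype=float32), array([0.0585, 0.1171]), -1.571, 650)
narrow (array([0.4692, 0.0017]), array([0.4693, 0.0016], dtype=float32), array([0.0387, 0.1178]), -1.31, 435)
```

View pics/crop0.png

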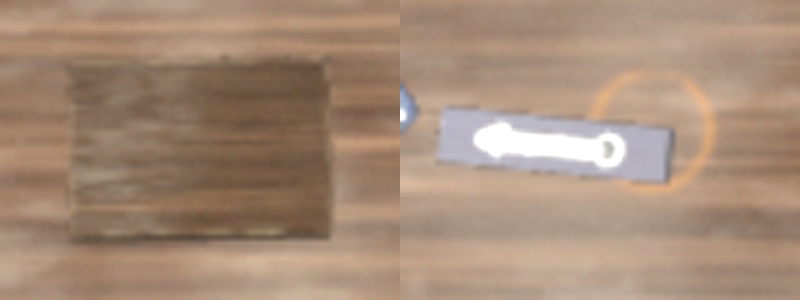

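Crop: board corners ≈(68,62),(328,62),(330,238),(72,238); weight corners ≈(440,108),(672,128),(668,182),(437,162), handle along it.

```bash
python3 - <<'E'
from h import *
p=manip.grab_frame("top")
def f(Q,o,z):
    P=np.array([ray(p,(x+.5)/5-.5+o[0],(y+.5)/5-.5+o[1],z)[:2] for x,y in Q])
    e=(P[0]-P[1])+(P[3]-P[2]); print(P.mean(0).round(4),"long ang",np.arctan2(e[1],e[0]).round(3),[np.linalg.norm(P[i]-P[(i+1)%4]).round(3) for i in range(4)])
f([(68,62),(328,62),(330,238),(72,238)],(244,147),.028)
f([(40,108),(272,128),(268,182),(37,162)],(150,230),.016)
h=cv2.cvtColor(p["frame"],cv2.COLOR_RGB2HSV)
print(h[211,376],h[265,380],h[225,376])
o=((h[...,2]>150)&(h[...,0]<30)).astype(np.uint8)
for b in((345,195,405,224),(350,250,410,276)): print(rect(p,b,.018,o))
E
```

```text
[ 0.6556 -0.0111] long ang 1.57 [np.float64(0.169), np.float64(0.115), np.float64(0.166), np.float64(0.115)]
[0.3908 0.3205] long ang 1.486 [np.float64(0.15), np.float64(0.035), np.float64(0.15), np.float64(0.035)]
[ 17  88 231] [ 17  89 230] [ 15  72 117]
(array([ 0.5449, -0.3075]), array([ 0.5452, -0.3069], dtype=float32), array([0.0203, 0.1529]), -1.282, 283)
(array([ 0.3733, -0.3199]), array([ 0.3736, -0.3204], dtype=float32), array([0.0203, 0.1509]), 1.391, 291)
```

```bash
cat >> h.py <<'E'
import sys,math
def cur():
    s=manip.state();w,x,y,z=s["tool_rot"]
    a=2*math.atan2(y,x) # tool x angle
    psi=a-math.pi/2; psi=(psi+math.pi)%(2*math.pi)-math.pi
    return np.array([*s["tool_pos"],psi])
def plan(W,start=None):
    """W: list of (x,y,z,psi,grip,extra_rows[,step]); None forces a new call. Prints calls."""
    P=cur() if start is None else np.array(start,float)
    S=P.copy(); C=P.copy(); rows=[]; calls=[]
    def off(T,S):
        p=S[3]; X=np.array([-math.sin(p),math.cos(p),0]);Y=np.array([math.cos(p),math.sin(p),0])
        d=T[:3]-S[:3]
        return np.array([d@X,d@Y,-d[2]])/.15, -(T[3]-S[3])/(2*math.pi)
    def flush():
        nonlocal rows,S
        if rows: calls.append(rows)
        rows=[]; S=C.copy()
    for w in W:
        if w is None: flush(); continue
        T=np.array(w[:4]); g=w[4]; ex=w[5]; st=w[6] if len(w)>6 else .038
        while True:
            n=max(1,math.ceil(np.linalg.norm(T[:3]-C[:3])/st),math.ceil(abs(T[3]-C[3])/.115))
            # furthest fraction reachable in this call
            f=1.
            while f>0 and np.abs(off(C+(T-C)*f,S)[0]).max()>.995: f-=.02
            if f<=0: flush(); continue
            N=C+(T-C)*f; k=math.ceil(n*f)
            room=20-len(rows)
            if room<=0: flush(); continue
            if k>room: f*=room/k; k=room; N=C+(T-C)*f
            C0=C
            if st<.03:   # slow: interpolated rows
                pts=[C0+(N-C0)*(i+1)/k for i in range(k)]
            else: pts=[N]*k
            for q in pts:
                d,t=off(q,S); rows.append([g,[round(float(v),3)+0. for v in d],round(float(t),3)+0.])
            C=N
            if f>=1: break
        while ex>0:
            if len(rows)>=20: flush()
            d,t=off(C,S); rows.append([g,[round(float(v),3)+0. for v in d],round(float(t),3)+0.]); ex-=1
    flush()
    for c in calls: print(len(c),str(c).replace(" ",""))
    print("end",C.round(4).tolist())
E
python3 - <<'E'
from h import *
p=manip.grab_frame("scene")
for u,v in((268,138),(224,110),(313,104)): print(ray(p,u,v,0).round(3))
print(cur())
z=.2
plan([(.545,-.307,z,.289,1,1),(.545,-.307,.06,.289,1,1),None,(.545,-.307,.028,.289,1,1,.012),(.545,-.307,.028,.289,-1,6),(.545,-.307,.06,.289,-1,2,.02)])
E
```

```text
[0.649 0.368 0.   ]
[0.573 0.617 0.   ]
[0.92  0.458 0.   ]
[ 0.1435757  -0.60827672  0.21921566 -1.33901578]
5 [[1,[0.981,-0.429,0.041],-0.083],[1,[0.981,-0.429,0.041],-0.083],[1,[0.981,-0.429,0.041],-0.083],[1,[0.981,-0.429,0.041],-0.083],[1,[0.981,-0.429,0.041],-0.083]]
6 [[1,[0.95,0.104,0.037],-0.074],[1,[0.95,0.104,0.037],-0.074],[1,[0.95,0.104,0.037],-0.074],[1,[0.95,0.104,0.037],-0.074],[1,[0.95,0.104,0.037],-0.074],[1,[0.976,0.107,0.038],-0.076]]
7 [[1,[0.991,0.659,0.046],-0.092],[1,[0.991,0.659,0.046],-0.092],[1,[0.991,0.659,0.046],-0.092],[1,[0.991,0.659,0.046],-0.092],[1,[0.991,0.659,0.046],-0.092],[1,[0.991,0.659,0.046],-0.092],[1,[0.994,0.661,0.046],-0.092]]
7 [[1,[0.039,0.091,0.004],-0.008],[1,[0.039,0.091,0.004],-0.008],[1,[0.039,0.091,0.937],-0.008],[1,[0.039,0.091,0.937],-0.008],[1,[0.039,0.091,0.937],-0.008],[1,[0.039,0.091,0.937],-0.008],[1,[0.039,0.091,0.937],-0.008]]
15 [[1,[0.0,0.0,0.071],0.0],[1,[0.0,0.0,0.142],0.0],[1,[0.0,0.0,0.213],0.0],[1,[0.0,0.0,0.213],0.0],[-1,[0.0,0.0,0.213],0.0],[-1,[0.0,0.0,0.213],0.0],[-1,[0.0,0.0,0.213],0.0],[-1,[0.0,0.0,0.213],0.0],[-1,[0.0,0.0,0.213],0.0],[-1,[0.0,0.0,0.213],0.0],[-1,[0.0,0.0,0.213],0.0],[-1,[0.0,0.0,0.107],0.0],[-1,[0.0,0.0,0.0],0.0],[-1,[0.0,0.0,0.0],0.0],[-1,[0.0,0.0,0.0],0.0]]
end [0.545, -0.307, 0.06, 0.289]
```

Call:
arm_command --moves '[[1, [0.981, -0.429, 0.041], -0.083], [1, [0.981, -0.429, 0.041], -0.083], [1, [0.981, -0.429, 0.041], -0.083], [1, [0.981, -0.429, 0.041], -0.083], [1, [0.981, -0.429, 0.041], -0.083]]'

```text
time: 1.37
tool_pos: [0.2762, -0.5082, 0.2128]
tool_rot: [-0.001, 0.928, 0.372, 0.001]
contact_force: [-0.1, 0.1, -0.0]
gripper_width: 0.999
grasp_force: 0.0
```

Call:
arm_command --moves '[[1, [0.976, 0.107, 0.038], -0.076], [1, [0.976, 0.107, 0.038], -0.076], [1, [0.976, 0.107, 0.038], -0.076], [1, [0.976, 0.107, 0.038], -0.076], [1, [0.976, 0.107, 0.038], -0.076]]'

```text
time: 1.78
tool_pos: [0.3924, -0.421, 0.2072]
tool_rot: [-0.0, 0.815, 0.58, 0.001]
contact_force: [0.7, 0.1, -0.9]
gripper_width: 0.999
grasp_force: 0.0
```

Call:
arm_command --moves '[[1, [0.994, 0.661, 0.046], -0.092], [1, [0.994, 0.661, 0.046], -0.092], [1, [0.994, 0.661, 0.046], -0.092], [1, [0.994, 0.661, 0.046], -0.092], [1, [0.994, 0.661, 0.046], -0.092], [1, [0.994, 0.661, 0.046], -0.092]]'

```text
time: 2.28
tool_pos: [0.5345, -0.3148, 0.2002]
tool_rot: [-0.0, 0.617, 0.787, 0.0]
contact_force: [-0.5, 0.8, 0.4]
gripper_width: 1.003
grasp_force: 0.0
```

Call:
arm_command --moves '[[1, [0.039, 0.091, 0.004], -0.008], [1, [0.039, 0.091, 0.004], -0.008], [1, [0.039, 0.091, 0.6], -0.008], [1, [0.039, 0.091, 0.6], -0.008], [1, [0.039, 0.091, 0.6], -0.008], [1, [0.039, 0.091, 0.6], -0.008]]'

```text
time: 2.78
tool_pos: [0.5413, -0.3066, 0.1063]
tool_rot: [-0.004, 0.6, 0.8, -0.0]
contact_force: [-0.2, 0.2, -0.5]
gripper_width: 0.999
grasp_force: 0.0
```

```bash
python3 - <<'E'
from h import *
print(cur())
p=manip.grab_frame("wrist");save(p,"w0")
print(proj(p,[.545,-.307,.018]),[ (d["extent"],d["confidence"]) for d in manip.search_frame(p,"strip_a")])
plan([(.545,-.307,.06,.289,1,0),(.545,-.307,.028,.289,1,1,.012),(.545,-.307,.028,.289,-1,6),(.545,-.307,.06,.289,-1,2,.02)])
E
```

```text
[ 0.5412773  -0.30657344  0.10633767  0.28472581]
[288.80026992 215.15221937] [([1.2, 52.0, 91.5, 267.3], 0.63), ([277.2, 102.5, 300.2, 320.2], 0.62)]
17 [[1,[0.009,0.003,0.348],0.0],[1,[0.009,0.003,0.348],0.0],[1,[0.009,0.003,0.419],0.0],[1,[0.009,0.003,0.49],0.0],[1,[0.009,0.003,0.561],0.0],[1,[0.009,0.003,0.561],0.0],[-1,[0.009,0.003,0.561],0.0],[-1,[0.009,0.003,0.561],0.0],[-1,[0.009,0.003,0.561],0.0],[-1,[0.009,0.003,0.561],0.0],[-1,[0.009,0.003,0.561],0.0],[-1,[0.009,0.003,0.561],0.0],[-1,[0.009,0.003,0.561],0.0],[-1,[0.009,0.003,0.454],0.0],[-1,[0.009,0.003,0.348],0.0],[-1,[0.009,0.003,0.348],0.0],[-1,[0.009,0.003,0.348],0.0]]
end [0.545, -0.307, 0.06, 0.289]
```

View pics/w0.png

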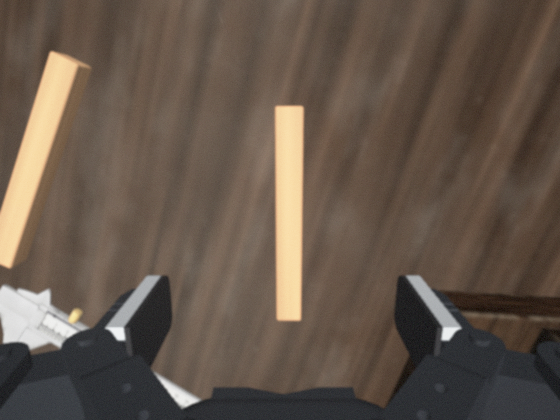

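Wrist view: strip centred at (289,213), as predicted; second strip at left, caliper at lower left. I descend in two parts to check the height.

Call:
arm_command --moves '[[1, [0.009, 0.003, 0.35], 0], [1, [0.009, 0.003, 0.35], 0], [1, [0.009, 0.003, 0.42], 0], [1, [0.009, 0.003, 0.48], 0], [1, [0.009, 0.003, 0.48], 0], [1, [0.009, 0.003, 0.48], 0], [1, [0.009, 0.003, 0.48], 0]]'

```text
time: 3.47
tool_pos: [0.5458, -0.3063, 0.0401]
tool_rot: [0.001, 0.598, 0.801, -0.0]
contact_force: [-0.3, 0.5, -1.4]
gripper_width: 1.002
grasp_force: 0.0
```

```bash
python3 - <<'E'
from h import *
print(cur())
E
```

```text
[ 0.54582519 -0.30625245  0.04008423  0.28835423]
```

Call:
arm_command --moves '[[1, [0, 0, 0.07], 0], [1, [0, 0, 0.07], 0], [1, [0, 0, 0.07], 0], [-1, [0, 0, 0.07], 0], [-1, [0, 0, 0.07], 0], [-1, [0, 0, 0.07], 0], [-1, [0, 0, 0.07], 0], [-1, [0, 0, 0.07], 0], [-1, [0, 0, 0.07], 0], [-1, [0, 0, 0.07], 0], [-1, [0, 0, 0.07], 0]]'

```text
time: 4.38
tool_pos: [0.5449, -0.3056, 0.0279]
tool_rot: [-0.0, 0.598, 0.801, 0.0]
contact_force: [0.6, 0.6, -0.2]
gripper_width: 0.0
grasp_force: 0.0
```

```bash
python3 - <<'E'
from h import *
c=cur();print(c)
x,y=.6906,-.0111
plan([(*c[:2],.15,c[3],-1,0),(x,y,.15,0,-1,2),(x,y,.08,0,-1,3)])
E
```

```text
[ 0.54488274 -0.30556739  0.02794699  0.28832246]
11 [[-1,[0.0,0.0,-0.814],0.0],[-1,[0.0,0.0,-0.814],0.0],[-1,[0.0,0.0,-0.814],0.0],[-1,[0.0,0.0,-0.814],0.0],[-1,[0.964,0.894,-0.814],0.028],[-1,[0.964,0.894,-0.814],0.028],[-1,[0.964,0.894,-0.814],0.028],[-1,[0.964,0.894,-0.814],0.028],[-1,[0.964,0.894,-0.814],0.028],[-1,[0.964,0.894,-0.814],0.028],[-1,[0.989,0.918,-0.814],0.028]]
11 [[-1,[0.708,0.454,0.0],0.018],[-1,[0.708,0.454,0.0],0.018],[-1,[0.708,0.454,0.0],0.018],[-1,[0.708,0.454,0.0],0.018],[-1,[0.708,0.454,0.0],0.018],[-1,[0.708,0.454,0.0],0.018],[-1,[0.708,0.454,0.467],0.018],[-1,[0.708,0.454,0.467],0.018],[-1,[0.708,0.454,0.467],0.018],[-1,[0.708,0.454,0.467],0.018],[-1,[0.708,0.454,0.467],0.018]]
end [0.6906, -0.0111, 0.08, 0.0]
```

```bash
python3 - <<'E'
from h import *
print(manip.state()["gripper_width"],manip.state()["grasp_force"],manip.tcp_to_tips)
p=manip.grab_frame("wrist");save(p,"w1")
E
```

```text
0.00047695072956277637 0.0 0.025
```

View pics/w1.png

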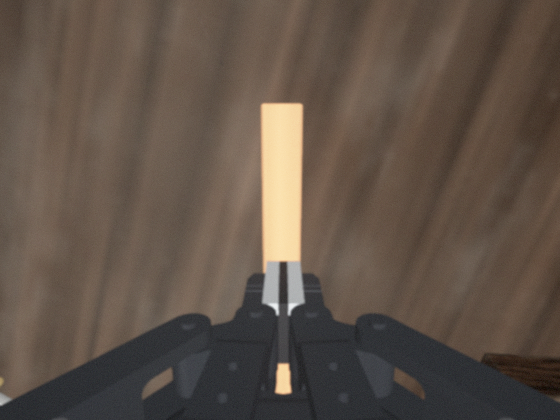

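Fingers are shut at the strip (≈(283,285)), strip visible 262–303 ahead of them; unclear if gripped. Check geometry before lifting.

```bash
python3 - <<'E'
from h import *
p=manip.grab_frame("wrist");print(p["fx"],-np.array(p["R"]).T@np.array(p["t"]))
u=np.array([math.cos(1.860),math.sin(1.860),0]);c=np.array([.545,-.307,0]);w=np.array([u[1],-u[0],0])
for z in(.018,.005): 
  for s in(-.075,.075): print(z,s,proj(p,c+u*s+w*.009+[0,0,z]).round(),proj(p,c+u*s-w*.009+[0,0,z]).round())
t=cur()[:3]
print("tip",proj(p,t+[0,0,-.025]),"grasp",proj(p,t+[0,0,-.006]))
# measure strip in wrist image
o=orange(p,70);ys,xs=np.where(o[:250]);
for r in(110,150,200,250): x=np.where(o[r])[0]; print(r,x.min(),x.max())
s=manip.grab_frame("scene");q=proj(s,t).astype(int);print(q)
f=s["frame"][q[1]-40:q[1]+35,q[0]-50:q[0]+50];save({"frame":cv2.resize(f,(800,600),interpolation=cv2.INTER_CUBIC)},"sc1")
E
```

```text
377.5435389650174 [ 0.52537626 -0.23984998  0.18286442]
0.018 -0.075 [299. 393.] [265. 393.]
0.018 0.075 [304.  93.] [261.  93.]
0.005 -0.075 [298. 376.] [266. 376.]
0.005 0.075 [302.  94.] [262.  94.]
tip [282.93130609 246.11054545] grasp [282.92419706 260.88629027]
110 259 303
150 260 302
200 261 302
250 262 301
[342 268]
```

View pics/sc1.png

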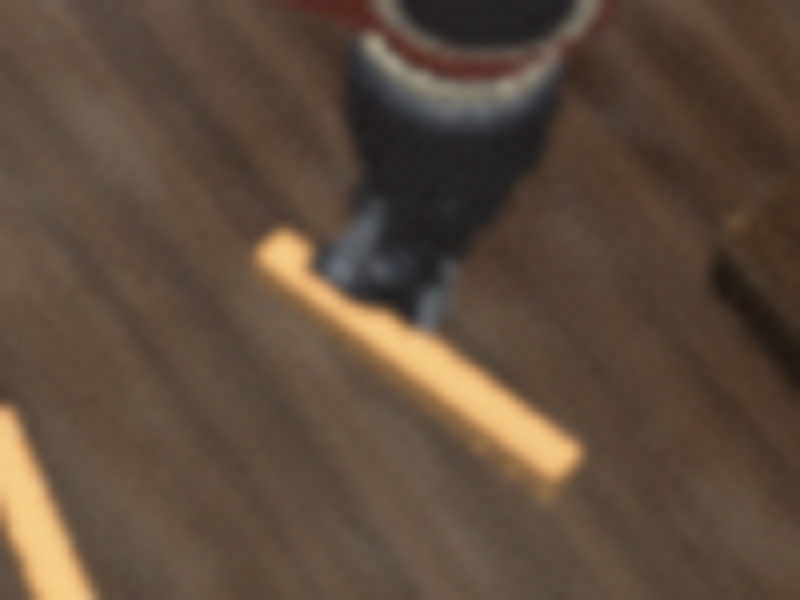

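The fingers shut above the strip: the tips project to row 246 nominally but show at row 262. I'll compute where the tips really are.

```bash
python3 - <<'E'
from h import *
p=manip.grab_frame("wrist")
c=cur();t=c[:3];ps=c[3];X=np.array([-math.sin(ps),math.cos(ps),0]);Y=np.array([math.cos(ps),math.sin(ps),0])
for a in(-.015,-.01,-.005,0,.006,.012,.018,.025):
    print(a,[proj(p,t+X*.011*s+[0,0,-a]).round().tolist() for s in(-1,0,1)], "open",[proj(p,t+X*.011+Y*.0425*k+[0,0,-a]).round().tolist() for k in(-1,1)])
E
```

```text
-0.015 [[283.0, 305.0], [283.0, 281.0], [283.0, 256.0]] open [[176.0, 256.0], [390.0, 256.0]]
-0.01 [[283.0, 299.0], [283.0, 276.0], [283.0, 251.0]] open [[179.0, 251.0], [386.0, 251.0]]
-0.005 [[283.0, 294.0], [283.0, 271.0], [283.0, 247.0]] open [[183.0, 247.0], [383.0, 247.0]]
0 [[283.0, 289.0], [283.0, 266.0], [283.0, 243.0]] open [[186.0, 243.0], [380.0, 243.0]]
0.006 [[283.0, 283.0], [283.0, 261.0], [283.0, 238.0]] open [[189.0, 238.0], [377.0, 238.0]]
0.012 [[283.0, 277.0], [283.0, 256.0], [283.0, 234.0]] open [[192.0, 234.0], [374.0, 234.0]]
0.018 [[283.0, 272.0], [283.0, 251.0], [283.0, 230.0]] open [[195.0, 230.0], [371.0, 230.0]]
0.025 [[283.0, 266.0], [283.0, 246.0], [283.0, 225.0]] open [[198.0, 225.0], [368.0, 225.0]]
```

Tips sit ~20 mm behind the TCP rather than ahead (row 262 shut, 275 open). I'll verify by a gentle touch on the strip top with shut fingers.

Call:
arm_command --moves '[[-1, [0, 0, 0.03], 0], [-1, [0, 0, 0.06], 0], [-1, [0, 0, 0.06], 0], [-1, [0, 0, 0.06], 0]]'

```text
time: 4.92
tool_pos: [0.5444, -0.3052, 0.0181]
tool_rot: [-0.001, 0.598, 0.801, -0.0]
contact_force: [0.4, 0.1, -0.2]
gripper_width: -0.001
grasp_force: 0.0
```

Call:
arm_command --moves '[[-1, [0, 0, 0.02], 0], [-1, [0, 0, 0.03], 0], [-1, [0, 0, 0.03], 0], [-1, [0, 0, 0.03], 0]]'

```text
time: 5.25
tool_pos: [0.5448, -0.3055, 0.0143]
tool_rot: [-0.0, 0.598, 0.801, -0.0]
contact_force: [-0.4, -0.8, 0.3]
gripper_width: 0.003
grasp_force: 0.0
```

Call:
arm_command --moves '[[-1, [0, 0, 0.02], 0], [-1, [0, 0, 0.03], 0], [-1, [0, 0, 0.03], 0], [-1, [0, 0, 0.03], 0]]'

```text
time: 5.58
tool_pos: [0.5448, -0.3055, 0.0097]
tool_rot: [-0.0, 0.598, 0.801, -0.0]
contact_force: [0.3, 0.6, -0.9]
gripper_width: -0.002
grasp_force: 0.0
```

Call:
arm_command --moves '[[-1, [0, 0, 0.02], 0], [-1, [0, 0, 0.03], 0], [-1, [0, 0, 0.03], 0], [-1, [0, 0, 0.03], 0]]'

```text
time: 5.92
tool_pos: [0.5452, -0.3058, 0.006]
tool_rot: [0.0, 0.598, 0.801, -0.0]
contact_force: [-1.3, 1.4, 3.0]
gripper_width: 0.006
grasp_force: 1.9
```

```bash
python3 - <<'E'
from h import *
print(cur(),manip.state()["contact_force"])
p=manip.grab_frame("wrist");save(p,"w2")
E
```

```text
[ 0.54516365 -0.30575187  0.00599622  0.28837927] [-1.25587831  1.42861712  3.04847051]
```

View pics/w2.png

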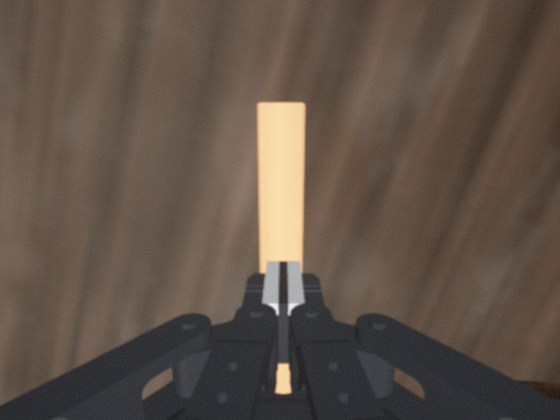

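Touch confirmed at TCP z≈0.006 (3 N): shut tips are really 12 mm behind the TCP. So for the strip I need TCP z ≈ −0.008.

Call:
arm_command --moves '[[-1, [0, 0, -0.1], 0], [0.3, [0, 0, -0.16], 0], [0.3, [0, 0, -0.16], 0], [0.3, [0, 0, -0.16], 0], [0.3, [0, 0, -0.16], 0], [0.3, [0, 0, -0.08], 0], [0.3, [0, 0, 0], 0], [0.3, [0, 0, 0.05], 0], [0.3, [0, 0, 0.09], 0], [0.3, [0, 0, 0.09], 0], [0.3, [0, 0, 0.09], 0]]'

```text
time: 6.88
tool_pos: [0.5443, -0.3051, -0.0093]
tool_rot: [-0.001, 0.598, 0.801, 0.0]
contact_force: [-0.6, -0.3, -0.2]
gripper_width: 0.647
grasp_force: 0.0
```

Call:
arm_command --moves '[[-1, [0, 0, 0], 0], [-1, [0, 0, 0], 0], [-1, [0, 0, 0], 0], [-1, [0, 0, 0], 0], [-1, [0, 0, 0], 0], [-1, [0, 0, 0], 0], [-1, [0, 0, 0], 0]]'

```text
time: 7.47
tool_pos: [0.5456, -0.3061, -0.0071]
tool_rot: [0.001, 0.598, 0.801, 0.0]
contact_force: [-0.0, 0.3, 4.1]
gripper_width: 0.191
grasp_force: 61.7
```

```bash
python3 - <<'E'
from h import *
c=cur();print(c)
x,y=.6906,-.0111
plan([(*c[:2],.12,c[3],-1,0),(x,y,.12,0,-1,2),None,(x,y,.05,0,-1,4)])
E
```

```text
[ 0.54556541 -0.30605301 -0.00705771  0.28827081]
11 [[-1,[0.0,0.0,-0.847],0.0],[-1,[0.0,0.0,-0.847],0.0],[-1,[0.0,0.0,-0.847],0.0],[-1,[0.0,0.0,-0.847],0.0],[-1,[0.966,0.892,-0.847],0.028],[-1,[0.966,0.892,-0.847],0.028],[-1,[0.966,0.892,-0.847],0.028],[-1,[0.966,0.892,-0.847],0.028],[-1,[0.966,0.892,-0.847],0.028],[-1,[0.966,0.892,-0.847],0.028],[-1,[0.992,0.915,-0.847],0.028]]
6 [[-1,[0.709,0.452,0.0],0.018],[-1,[0.709,0.452,0.0],0.018],[-1,[0.709,0.452,0.0],0.018],[-1,[0.709,0.452,0.0],0.018],[-1,[0.709,0.452,0.0],0.018],[-1,[0.709,0.452,0.0],0.018]]
6 [[-1,[0.0,0.0,0.467],0.0],[-1,[0.0,0.0,0.467],0.0],[-1,[0.0,0.0,0.467],0.0],[-1,[0.0,0.0,0.467],0.0],[-1,[0.0,0.0,0.467],0.0],[-1,[0.0,0.0,0.467],0.0]]
end [0.6906, -0.0111, 0.05, 0.0]
```

Call:
arm_command --moves '[[-1, [0, 0, -0.847], 0], [-1, [0, 0, -0.847], 0], [-1, [0, 0, -0.847], 0], [-1, [0, 0, -0.847], 0], [-1, [0.992, 0.915, -0.847], 0.028], [-1, [0.992, 0.915, -0.847], 0.028], [-1, [0.992, 0.915, -0.847], 0.028], [-1, [0.992, 0.915, -0.847], 0.028], [-1, [0.992, 0.915, -0.847], 0.028], [-1, [0.992, 0.915, -0.847], 0.028]]'

```text
time: 8.3
tool_pos: [0.6358, -0.1178, 0.1182]
tool_rot: [-0.001, 0.664, 0.748, 0.001]
contact_force: [0.3, -0.3, -1.0]
gripper_width: 0.189
grasp_force: 61.1
```

Call:
arm_command --moves '[[-1, [0.709, 0.452, 0], 0.018], [-1, [0.709, 0.452, 0], 0.018], [-1, [0.709, 0.452, 0], 0.018], [-1, [0.709, 0.452, 0], 0.018], [-1, [0.709, 0.452, 0], 0.018], [-1, [0.709, 0.452, 0], 0.018], [-1, [0.709, 0.452, 0.467], 0.018], [-1, [0.709, 0.452, 0.467], 0.018], [-1, [0.709, 0.452, 0.467], 0.018], [-1, [0.709, 0.452, 0.467], 0.018], [-1, [0.709, 0.452, 0.467], 0.018]]'

```text
time: 9.22
tool_pos: [0.6902, -0.0119, 0.0505]
tool_rot: [0.001, 0.708, 0.706, 0.0]
contact_force: [0.6, 0.3, 0.5]
gripper_width: 0.191
grasp_force: 61.1
```

```bash
python3 - <<'E'
from h import *
c=cur();print(c)
print(manip.state()["gripper_width"])
x,y=.6906,-.0111
plan([(x,y,.0225,0,-1,4,.008)])
p=manip.grab_frame("wrist");save(p,"w3")
# board corners predicted
for a,b in((-1,1),(1,1),(1,-1),(-1,-1)): print(proj(p,[.6556+a*.0575,-.0111+b*.085,.028]).round(1))
E
```

```text
[ 0.69022998 -0.01188709  0.05050167 -0.00216366]
0.19098623757283292
8 [[-1,[0.001,0.001,0.047],0.0],[-1,[0.003,0.001,0.093],0.0],[-1,[0.004,0.002,0.14],0.0],[-1,[0.005,0.002,0.187],0.0],[-1,[0.005,0.002,0.187],0.0],[-1,[0.005,0.002,0.187],0.0],[-1,[0.005,0.002,0.187],0.0],[-1,[0.005,0.002,0.187],0.0]]
end [0.6906, -0.0111, 0.0225, 0.0]
[71.6 65.1]
[333.7  64.8]
[322.8 387.7]
[118.7 388.2]
```

View pics/w3.png

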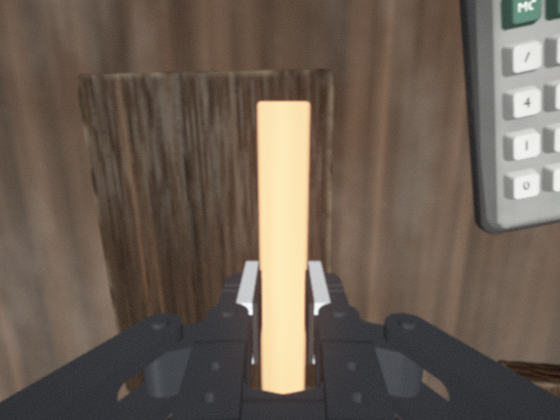

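Wrist view: strip gripped along the image centre (283), board corners at (82,76) and (331,70), right edge ≈x 331, left edge passing (115,320).

```bash
python3 - <<'E'
from h import *
p=manip.grab_frame("wrist")
A,B,C,D=[ray(p,u,v,.028)[:2] for u,v in((82,76),(331,70),(115,320),(329,200))]
print(A,B,C,D,A-B)
g=cv2.cvtColor(p["frame"],cv2.COLOR_RGB2GRAY)
E
```

```text
[0.60244495 0.06959004] [0.71306321 0.07203597] [ 0.60189764 -0.05316306] [0.7141367  0.01266081] [-0.11061825 -0.00244593]
```

Call:
arm_command --moves '[[-1, [0, 0.008, 0.05], 0], [-1, [0, 0.008, 0.1], 0], [-1, [0, 0.008, 0.15], 0], [-1, [0, 0.008, 0.187], 0], [-1, [0, 0.008, 0.187], 0], [-1, [0, 0.008, 0.187], 0], [-1, [0, 0.008, 0.187], 0]]'

```text
time: 9.9
tool_pos: [0.691, -0.0105, 0.021]
tool_rot: [0.0, 0.707, 0.707, 0.0]
contact_force: [-0.8, 1.2, 3.1]
gripper_width: 0.187
grasp_force: 61.5
```

Call:
arm_command --moves '[[0.2, [0, 0, 0], 0], [0.2, [0, 0, 0], 0], [0.2, [0, 0, 0], 0], [0.2, [0, 0, 0], 0], [0.2, [0, 0, -0.2], 0], [0.2, [0, 0, -0.4], 0], [0.2, [0, 0, -0.65], 0], [0.2, [0, 0, -0.65], 0]]'

```text
time: 10.57
tool_pos: [0.6959, -0.0111, 0.1281]
tool_rot: [0.006, 0.707, 0.707, 0.004]
contact_force: [1.8, -0.6, 2.6]
gripper_width: 0.603
grasp_force: 0.0
```

```bash
python3 - <<'E'
from h import *
c=cur();print(c)
x,y=.3735,-.320
plan([(x,y,.12,-.18,.2,2),None,(x,y,.04,-.18,.2,0),(x,y,-.007,-.18,.2,2,.012)],start=[.6915,-.0111,.1195,0])
E
```

```text
[ 6.95869282e-01 -1.11291329e-02  1.28148701e-01 -5.45509630e-04]
6 [[0.2,[-0.947,-0.975,-0.002],0.013],[0.2,[-0.947,-0.975,-0.002],0.013],[0.2,[-0.947,-0.975,-0.002],0.013],[0.2,[-0.947,-0.975,-0.002],0.013],[0.2,[-0.947,-0.975,-0.002],0.013],[0.2,[-0.947,-0.975,-0.002],0.013]]
8 [[0.2,[-0.986,-0.86,-0.001],0.013],[0.2,[-0.986,-0.86,-0.001],0.013],[0.2,[-0.986,-0.86,-0.001],0.013],[0.2,[-0.986,-0.86,-0.001],0.013],[0.2,[-0.986,-0.86,-0.001],0.013],[0.2,[-0.986,-0.86,-0.001],0.013],[0.2,[-0.991,-0.864,-0.001],0.013],[0.2,[-0.995,-0.868,-0.001],0.013]]
4 [[0.2,[-0.222,-0.164,0.0],0.003],[0.2,[-0.222,-0.164,0.0],0.003],[0.2,[-0.222,-0.164,0.0],0.003],[0.2,[-0.222,-0.164,0.0],0.003]]
9 [[0.2,[0.0,0.0,0.533],0.0],[0.2,[0.0,0.0,0.533],0.0],[0.2,[0.0,0.0,0.533],0.0],[0.2,[0.0,0.0,0.612],0.0],[0.2,[0.0,0.0,0.69],0.0],[0.2,[0.0,0.0,0.768],0.0],[0.2,[0.0,0.0,0.847],0.0],[0.2,[0.0,0.0,0.847],0.0],[0.2,[0.0,0.0,0.847],0.0]]
end [0.3735, -0.32, -0.007, -0.18]
```

Call:
arm_command --moves '[[0.2, [-0.947, -0.975, 0], 0.013], [0.2, [-0.947, -0.975, 0], 0.013], [0.2, [-0.947, -0.975, 0], 0.013], [0.2, [-0.947, -0.975, 0], 0.013], [0.2, [-0.947, -0.975, 0], 0.013], [0.2, [-0.947, -0.975, 0], 0.013]]'

```text
time: 11.07
tool_pos: [0.5405, -0.156, 0.1176]
tool_rot: [-0.0, 0.737, 0.676, -0.001]
contact_force: [0.1, 0.5, -0.4]
gripper_width: 0.598
grasp_force: 0.0
```

Call:
arm_command --moves '[[0.2, [-0.99, -0.865, 0], 0.013], [0.2, [-0.99, -0.865, 0], 0.013], [0.2, [-0.99, -0.865, 0], 0.013], [0.2, [-0.99, -0.865, 0], 0.013], [0.2, [-0.99, -0.865, 0], 0.013], [0.2, [-0.99, -0.865, 0], 0.013]]'

```text
time: 11.57
tool_pos: [0.4002, -0.2929, 0.1185]
tool_rot: [0.0, 0.764, 0.645, -0.001]
contact_force: [-0.2, -0.2, 0.2]
gripper_width: 0.599
grasp_force: 0.0
```

Call:
arm_command --moves '[[0.2, [-0.222, -0.164, 0], 0.003], [0.2, [-0.222, -0.164, 0], 0.003], [0.2, [-0.222, -0.164, 0], 0.003], [0.2, [-0.222, -0.164, 0.4], 0.003], [0.2, [-0.222, -0.164, 0.4], 0.003], [0.2, [-0.222, -0.164, 0.4], 0.003], [0.2, [-0.222, -0.164, 0.4], 0.003], [0.2, [-0.222, -0.164, 0.4], 0.003]]'

```text
time: 12.23
tool_pos: [0.3745, -0.3189, 0.0597]
tool_rot: [0.001, 0.768, 0.64, 0.0]
contact_force: [-0.3, -0.1, 0.5]
gripper_width: 0.599
grasp_force: 0.0
```

```bash
python3 - <<'E'
from h import *
c=cur();print(c)
p=manip.grab_frame("wrist")
h=cv2.cvtColor(p["frame"],cv2.COLOR_RGB2HSV); o=((h[...,2]>150)&(h[...,0]<30)&(h[...,1]>60)).astype(np.uint8)
print(rect(p,(200,0,400,400),.018,o))
x,y=.3735,-.320
plan([(x,y,.02,-.18,.2,0),(x,y,-.006,-.18,.2,3,.012),(x,y,-.006,-.18,-1,7)])
p=manip.grab_frame("top");o=orange(p,70);h=cv2.cvtColor(p["frame"],cv2.COLOR_RGB2HSV); o=((h[...,2]>150)&(h[...,0]<30)).astype(np.uint8)
print("placed",rect(p,(250,150,320,205),.046,o))
E
```

```text
[ 0.37454498 -0.31889913  0.05973468 -0.1816398 ]
(array([ 0.3733, -0.3237]), array([ 0.3746, -0.3164], dtype=float32), array([0.0182, 0.1497]), 1.39, 8476)
16 [[0.2,[-0.006,-0.008,0.269],0.0],[0.2,[-0.006,-0.008,0.269],0.0],[0.2,[-0.006,-0.008,0.327],0.0],[0.2,[-0.006,-0.008,0.385],0.0],[0.2,[-0.006,-0.008,0.442],0.0],[0.2,[-0.006,-0.008,0.442],0.0],[0.2,[-0.006,-0.008,0.442],0.0],[0.2,[-0.006,-0.008,0.442],0.0],[-1,[-0.006,-0.008,0.442],0.0],[-1,[-0.006,-0.008,0.442],0.0],[-1,[-0.006,-0.008,0.442],0.0],[-1,[-0.006,-0.008,0.442],0.0],[-1,[-0.006,-0.008,0.442],0.0],[-1,[-0.006,-0.008,0.442],0.0],[-1,[-0.006,-0.008,0.442],0.0],[-1,[-0.006,-0.008,0.442],0.0]]
end [0.3735, -0.32, -0.006, -0.18]
placed (array([ 0.6914, -0.0127]), array([ 0.6914, -0.0128], dtype=float32), array([0.0162, 0.1475]), 1.57, 282)
```

Call:
arm_command --moves '[[0.2, [-0.018, -0.006, 0.269], 0], [0.2, [-0.018, -0.006, 0.269], 0], [0.2, [-0.018, -0.006, 0.33], 0], [0.2, [-0.018, -0.006, 0.39], 0], [0.2, [-0.018, -0.006, 0.44], 0], [0.2, [-0.018, -0.006, 0.44], 0], [0.2, [-0.018, -0.006, 0.44], 0], [-1, [-0.018, -0.006, 0.44], 0], [-1, [-0.018, -0.006, 0.44], 0], [-1, [-0.018, -0.006, 0.44], 0], [-1, [-0.018, -0.006, 0.44], 0], [-1, [-0.018, -0.006, 0.44], 0], [-1, [-0.018, -0.006, 0.44], 0], [-1, [-0.018, -0.006, 0.44], 0]]'

```text
time: 13.5
tool_pos: [0.3725, -0.3219, -0.0066]
tool_rot: [0.001, 0.769, 0.64, 0.0]
contact_force: [-0.8, 0.7, 5.6]
gripper_width: 0.192
grasp_force: 60.7
```

```bash
python3 - <<'E'
from h import *
c=cur();print(c,manip.state()["gripper_width"])
x,y=.6216,-.0112
plan([(*c[:2],.12,c[3],-1,0),(x,y,.12,0,-1,2),None,(x,y,.05,0,-1,4)])
E
```

```text
[ 0.37246433 -0.32186286 -0.00662099 -0.18289624] 0.191880533257394
9 [[-1,[0.0,0.0,-0.844],0.0],[-1,[0.0,0.0,-0.844],0.0],[-1,[0.0,0.0,-0.844],0.0],[-1,[0.0,0.0,-0.844],0.0],[-1,[0.982,0.528,-0.844],-0.012],[-1,[0.982,0.528,-0.844],-0.012],[-1,[0.982,0.528,-0.844],-0.012],[-1,[0.982,0.528,-0.844],-0.012],[-1,[0.982,0.528,-0.844],-0.012]]
7 [[-1,[0.985,0.631,0.0],-0.013],[-1,[0.985,0.631,0.0],-0.013],[-1,[0.985,0.631,0.0],-0.013],[-1,[0.985,0.631,0.0],-0.013],[-1,[0.985,0.631,0.0],-0.013],[-1,[0.985,0.631,0.0],-0.013],[-1,[0.992,0.635,0.0],-0.013]]
4 [[-1,[0.288,0.219,0.0],-0.004],[-1,[0.288,0.219,0.0],-0.004],[-1,[0.288,0.219,0.0],-0.004],[-1,[0.288,0.219,0.0],-0.004]]
6 [[-1,[0.0,0.0,0.467],0.0],[-1,[0.0,0.0,0.467],0.0],[-1,[0.0,0.0,0.467],0.0],[-1,[0.0,0.0,0.467],0.0],[-1,[0.0,0.0,0.467],0.0],[-1,[0.0,0.0,0.467],0.0]]
end [0.6216, -0.0112, 0.05, 0.0]
```

Call:
arm_command --moves '[[-1, [0, 0, -0.844], 0], [-1, [0, 0, -0.844], 0], [-1, [0, 0, -0.844], 0], [-1, [0, 0, -0.844], 0], [-1, [0.982, 0.528, -0.844], -0.012], [-1, [0.982, 0.528, -0.844], -0.012], [-1, [0.982, 0.528, -0.844], -0.012], [-1, [0.982, 0.528, -0.844], -0.012], [-1, [0.982, 0.528, -0.844], -0.012]]'

```text
time: 14.25
tool_pos: [0.4793, -0.1856, 0.1185]
tool_rot: [-0.0, 0.742, 0.67, 0.001]
contact_force: [-0.6, -0.6, -0.5]
gripper_width: 0.191
grasp_force: 60.1
```

Call:
arm_command --moves '[[-1, [0.992, 0.635, 0], -0.013], [-1, [0.992, 0.635, 0], -0.013], [-1, [0.992, 0.635, 0], -0.013], [-1, [0.992, 0.635, 0], -0.013], [-1, [0.992, 0.635, 0], -0.013], [-1, [0.992, 0.635, 0], -0.013]]'

```text
time: 14.75
tool_pos: [0.5881, -0.0509, 0.1182]
tool_rot: [-0.0, 0.715, 0.699, -0.0]
contact_force: [0.1, 0.1, -0.5]
gripper_width: 0.194
grasp_force: 60.1
```

Call:
arm_command --moves '[[-1, [0.288, 0.219, 0], -0.004], [-1, [0.288, 0.219, 0], -0.004], [-1, [0.288, 0.219, 0], -0.004], [-1, [0.288, 0.219, 0], -0.004], [-1, [0.288, 0.219, 0.467], -0.004], [-1, [0.288, 0.219, 0.467], -0.004], [-1, [0.288, 0.219, 0.467], -0.004], [-1, [0.288, 0.219, 0.467], -0.004], [-1, [0.288, 0.219, 0.467], -0.004]]'

```text
time: 15.5
tool_pos: [0.6216, -0.0118, 0.0505]
tool_rot: [0.001, 0.708, 0.706, 0.0]
contact_force: [0.3, -0.6, 0.5]
gripper_width: 0.189
grasp_force: 60.1
```

```bash
python3 - <<'E'
from h import *
c=cur();print(c)
x,y=.6216,-.0112
plan([(x,y,.0225,0,-1,3,.008),(x,y,.0225,0,0,4),(x,y,.06,0,0,1,.02)])
p=manip.grab_frame("wrist")
h=cv2.cvtColor(p["frame"],cv2.COLOR_RGB2HSV); o=((h[...,2]>150)&(h[...,0]<30)&(h[...,1]>60)).astype(np.uint8)
print(rect(p,(330,0,470,400),.046,o), rect(p,(220,0,330,400),.018+c[2]+.0066,o))
E
```

```text
[ 0.62163491 -0.01184176  0.05053659 -0.00191848]
15 [[-1,[0.001,0.0,0.047],0.0],[-1,[0.002,0.0,0.093],0.0],[-1,[0.003,0.0,0.14],0.0],[-1,[0.004,0.0,0.187],0.0],[-1,[0.004,0.0,0.187],0.0],[-1,[0.004,0.0,0.187],0.0],[-1,[0.004,0.0,0.187],0.0],[0,[0.004,0.0,0.187],0.0],[0,[0.004,0.0,0.187],0.0],[0,[0.004,0.0,0.187],0.0],[0,[0.004,0.0,0.187],0.0],[0,[0.004,0.0,0.187],0.0],[0,[0.004,0.0,0.062],0.0],[0,[0.004,0.0,-0.063],0.0],[0,[0.004,0.0,-0.063],0.0]]
end [0.6216, -0.0112, 0.06, 0.0]
(array([0.6913, 0.0062]), array([0.6913, 0.0119], dtype=float32), array([0.0186, 0.1071]), -1.563, 9081) (array([0.6221, 0.0015]), array([0.622 , 0.0091], dtype=float32), array([0.0179, 0.1192]), 1.57, 14402)
```

Call:
arm_command --moves '[[-1, [0, 0, 0.05], 0], [-1, [0, 0, 0.1], 0], [-1, [0, 0, 0.15], 0], [-1, [0, 0, 0.187], 0], [-1, [0, 0, 0.187], 0], [-1, [0, 0, 0.187], 0], [-1, [0, 0, 0.187], 0], [0, [0, 0, 0.187], 0], [0, [0, 0, 0.187], 0], [0, [0, 0, 0.187], 0], [0, [0, 0, 0.187], 0], [0, [0, 0, 0.06], 0], [0, [0, 0, -0.06], 0], [0, [0, 0, -0.46], 0], [0, [0, 0, -0.46], 0], [0, [0, 0, -0.46], 0], [0, [0, 0, -0.46], 0]]'

```text
time: 16.97
tool_pos: [0.6222, -0.0109, 0.1197]
tool_rot: [0.001, 0.707, 0.707, 0.001]
contact_force: [-0.0, 0.1, -0.2]
gripper_width: 0.496
grasp_force: 0.0
```

```bash
python3 - <<'E'
from h import *
c=cur();print(c)
p=manip.grab_frame("top")
h=cv2.cvtColor(p["frame"],cv2.COLOR_RGB2HSV); o=((h[...,2]>150)&(h[...,0]<30)).astype(np.uint8)
print("placed",rect(p,(250,150,320,180),.046,o))
p=manip.grab_frame("wrist")
h=cv2.cvtColor(p["frame"],cv2.COLOR_RGB2HSV); o=((h[...,2]>150)&(h[...,0]<30)&(h[...,1]>60)).astype(np.uint8)
print(rect(p,(330,0,470,400),.046,o), rect(p,(200,0,330,400),.046,o))
save(p,"w4")
x,y=.5536,.3205
plan([(x,y,.12,0,1,1),(x,y,.06,0,1,3)])
E
```

```text
[ 0.62224875 -0.01085753  0.11971172 -0.00069852]
placed (array([ 0.6919, -0.0209]), array([ 0.7025, -0.0243], dtype=float32), array([0.0869, 0.1302]), 1.469, 726)
(array([ 0.6908, -0.0072]), array([0.691 , 0.0013], dtype=float32), array([0.0193, 0.1343]), -1.563, 5916) (array([ 0.6217, -0.0126]), array([ 0.6217, -0.0061], dtype=float32), array([0.0184, 0.1495]), 1.571, 6777)
4 [[1,[0.971,-0.196,-0.011],0.0],[1,[0.971,-0.196,-0.011],0.0],[1,[0.971,-0.196,-0.011],0.0],[1,[0.971,-0.196,-0.011],0.0]]
5 [[1,[0.989,-0.199,-0.011],0.0],[1,[0.989,-0.199,-0.011],0.0],[1,[0.989,-0.199,-0.011],0.0],[1,[0.989,-0.199,-0.011],0.0],[1,[0.994,-0.2,-0.011],0.0]]
7 [[1,[0.242,-0.049,-0.003],0.0],[1,[0.242,-0.049,-0.003],0.0],[1,[0.242,-0.049,0.397],0.0],[1,[0.242,-0.049,0.397],0.0],[1,[0.242,-0.049,0.397],0.0],[1,[0.242,-0.049,0.397],0.0],[1,[0.242,-0.049,0.397],0.0]]
end [0.5536, 0.3205, 0.06, 0.0]
```

View pics/w4.png

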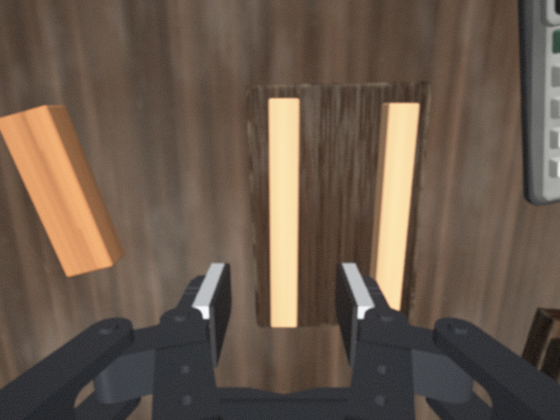

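Both strips lie on the board: near at x≈285, far at x≈400, board corners (248,88),(427,82),(258,326). Continue to the wide blank.

Call:
arm_command --moves '[[1, [0.971, -0.196, 0], 0], [1, [0.971, -0.196, 0], 0], [1, [0.971, -0.196, 0], 0], [1, [0.971, -0.196, 0], 0]]'

```text
time: 17.4
tool_pos: [0.5891, 0.138, 0.1152]
tool_rot: [-0.002, 0.707, 0.707, -0.001]
contact_force: [-0.3, -0.3, -0.3]
gripper_width: 0.999
grasp_force: 0.0
```

Call:
arm_command --moves '[[1, [0.994, -0.2, 0], 0], [1, [0.994, -0.2, 0], 0], [1, [0.994, -0.2, 0], 0], [1, [0.994, -0.2, 0], 0], [1, [0.994, -0.2, 0], 0]]'

```text
time: 17.82
tool_pos: [0.5589, 0.2883, 0.1153]
tool_rot: [-0.002, 0.705, 0.709, -0.001]
contact_force: [0.3, 0.5, 0.0]
gripper_width: 0.999
grasp_force: 0.0
```

Call:
arm_command --moves '[[1, [0.242, -0.049, 0], 0], [1, [0.242, -0.049, 0], 0], [1, [0.242, -0.049, 0.4], 0], [1, [0.242, -0.049, 0.4], 0], [1, [0.242, -0.049, 0.4], 0], [1, [0.242, -0.049, 0.4], 0], [1, [0.242, -0.049, 0.4], 0]]'

```text
time: 18.4
tool_pos: [0.5552, 0.32, 0.0585]
tool_rot: [0.0, 0.708, 0.707, 0.0]
contact_force: [0.5, -0.5, 1.5]
gripper_width: 1.004
grasp_force: 0.0
```

```bash
python3 - <<'E'
from h import *
c=cur();print(c)
p=manip.grab_frame("wrist")
o=orange(p,90)
print(rect(p,(150,0,420,400),.024,o));save(p,"w5")
x,y=.5536,.3205
plan([(x,y,.02,0,1,0),(x,y,-.008,0,1,3,.012),(x,y,-.008,0,-1,7)])
E
```

```text
[ 0.55520284  0.31996783  0.05847038 -0.00133095]
(array([0.553 , 0.3194]), array([0.5531, 0.3239], dtype=float32), array([0.0553, 0.116 ]), -1.537, 21578)
16 [[1,[0.001,-0.015,0.264],0.0],[1,[0.001,-0.015,0.264],0.0],[1,[0.001,-0.015,0.326],0.0],[1,[0.001,-0.015,0.388],0.0],[1,[0.001,-0.015,0.45],0.0],[1,[0.001,-0.015,0.45],0.0],[1,[0.001,-0.015,0.45],0.0],[1,[0.001,-0.015,0.45],0.0],[-1,[0.001,-0.015,0.45],0.0],[-1,[0.001,-0.015,0.45],0.0],[-1,[0.001,-0.015,0.45],0.0],[-1,[0.001,-0.015,0.45],0.0],[-1,[0.001,-0.015,0.45],0.0],[-1,[0.001,-0.015,0.45],0.0],[-1,[0.001,-0.015,0.45],0.0],[-1,[0.001,-0.015,0.45],0.0]]
end [0.5536, 0.3205, -0.008, 0.0]
```

View pics/w5.png

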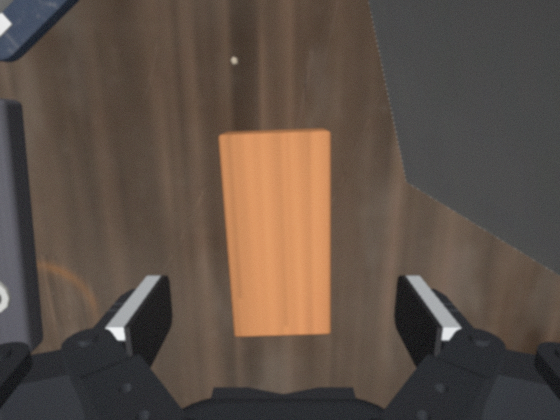

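Wide blank at (220–330,130–335), centred between the fingers; organizer corner at (405,182) is clear of them.

Call:
arm_command --moves '[[1, [0, -0.013, 0.264], 0], [1, [0, -0.013, 0.264], 0], [1, [0, -0.013, 0.33], 0], [1, [0, -0.013, 0.39], 0], [1, [0, -0.013, 0.44], 0], [1, [0, -0.013, 0.44], 0], [1, [0, -0.013, 0.44], 0], [-1, [0, -0.013, 0.44], 0], [-1, [0, -0.013, 0.44], 0], [-1, [0, -0.013, 0.44], 0], [-1, [0, -0.013, 0.44], 0], [-1, [0, -0.013, 0.44], 0], [-1, [0, -0.013, 0.44], 0], [-1, [0, -0.013, 0.44], 0]]'

```text
time: 19.62
tool_pos: [0.5538, 0.3209, -0.0066]
tool_rot: [0.0, 0.707, 0.707, 0.001]
contact_force: [0.5, -0.1, 5.3]
gripper_width: 0.639
grasp_force: 64.8
```

```bash
python3 - <<'E'
from h import *
c=cur();print(c,manip.state()["gripper_width"],manip.state()["contact_force"])
x,y=.6566,.0303
plan([(*c[:2],.13,c[3],-1,0),(x,y,.14,1.571,-1,2),None,(x,y,.07,1.571,-1,4)])
E
```

```text
[ 0.55379285  0.32087239 -0.00660977 -0.00070906] 0.6386501934407294 [ 0.50494406 -0.08259442  5.31012606]
12 [[-1,[0.0,0.0,-0.911],0.0],[-1,[0.0,0.0,-0.911],0.0],[-1,[0.0,0.0,-0.911],0.0],[-1,[0.0,0.0,-0.911],0.0],[-1,[-0.968,0.343,-0.944],-0.125],[-1,[-0.968,0.343,-0.944],-0.125],[-1,[-0.968,0.343,-0.944],-0.125],[-1,[-0.968,0.343,-0.944],-0.125],[-1,[-0.968,0.343,-0.944],-0.125],[-1,[-0.968,0.343,-0.944],-0.125],[-1,[-0.968,0.343,-0.944],-0.125],[-1,[-0.988,0.35,-0.945],-0.128]]
9 [[-1,[-0.902,-0.448,-0.033],-0.123],[-1,[-0.902,-0.448,-0.033],-0.123],[-1,[-0.902,-0.448,-0.033],-0.123],[-1,[-0.902,-0.448,-0.033],-0.123],[-1,[-0.902,-0.448,-0.033],-0.123],[-1,[-0.902,-0.448,-0.033],-0.123],[-1,[-0.902,-0.448,-0.033],-0.123],[-1,[-0.902,-0.448,-0.033],-0.123],[-1,[-0.902,-0.448,-0.033],-0.123]]
6 [[-1,[0.0,0.0,0.467],0.0],[-1,[0.0,0.0,0.467],0.0],[-1,[0.0,0.0,0.467],0.0],[-1,[0.0,0.0,0.467],0.0],[-1,[0.0,0.0,0.467],0.0],[-1,[0.0,0.0,0.467],0.0]]
end [0.6566, 0.0303, 0.07, 1.571]
```

Call:
arm_command --moves '[[-1, [0, 0, -0.911], 0], [-1, [0, 0, -0.911], 0], [-1, [0, 0, -0.911], 0], [-1, [0, 0, -0.911], 0], [-1, [-0.988, 0.35, -0.945], 0], [-1, [-0.988, 0.35, -0.945], 0], [-1, [-0.988, 0.35, -0.945], -0.128], [-1, [-0.988, 0.35, -0.945], -0.128], [-1, [-0.988, 0.35, -0.945], -0.128], [-1, [-0.988, 0.35, -0.945], -0.128], [-1, [-0.988, 0.35, -0.945], -0.128], [-1, [-0.988, 0.35, -0.945], -0.128], [-1, [-0.988, 0.35, -0.945], -0.128], [-1, [-0.988, 0.35, -0.945], -0.128]]'

```text
time: 20.78
tool_pos: [0.6043, 0.1719, 0.1324]
tool_rot: [-0.001, 0.374, 0.927, -0.001]
contact_force: [0.5, 0.2, -0.5]
gripper_width: 0.641
grasp_force: 63.9
```

Call:
arm_command --moves '[[-1, [-0.902, -0.448, -0.03], -0.123], [-1, [-0.902, -0.448, -0.03], -0.123], [-1, [-0.902, -0.448, -0.03], -0.123], [-1, [-0.902, -0.448, -0.03], -0.123], [-1, [-0.902, -0.448, -0.03], -0.123], [-1, [-0.902, -0.448, -0.03], -0.123], [-1, [-0.902, -0.448, -0.03], -0.123], [-1, [-0.902, -0.448, -0.03], -0.123], [-1, [-0.902, -0.448, -0.03], -0.123]]'

```text
time: 21.53
tool_pos: [0.6554, 0.0299, 0.1375]
tool_rot: [-0.001, -0.002, 1.0, 0.0]
contact_force: [-0.1, -0.1, -0.9]
gripper_width: 0.638
grasp_force: 63.9
```

Call:
arm_command --moves '[[-1, [0, 0, 0.46], 0], [-1, [0, 0, 0.46], 0], [-1, [0, 0, 0.46], 0], [-1, [0, 0, 0.46], 0], [-1, [0, 0, 0.46], 0], [-1, [0, 0, 0.46], 0]]'

```text
time: 22.03
tool_pos: [0.6577, 0.0299, 0.0722]
tool_rot: [0.002, -0.003, 1.0, -0.0]
contact_force: [0.3, -0.2, -0.3]
gripper_width: 0.639
grasp_force: 64.0
```

```bash
python3 - <<'E'
from h import *
c=cur();print(c,manip.state()["gripper_width"])
p=manip.grab_frame("wrist");save(p,"w6")
o=orange(p,90);print(rect(p,(200,0,380,420),c[2]+.0066+.024,o))
x,y=.6566,.0303
plan([(x,y,.0405,1.571,-1,3,.008)])
E
```

```text
[0.65774391 0.02988058 0.07218795 1.57619414] 0.6392162250192852
(array([0.6493, 0.0285]), array([0.6438, 0.0285], dtype=float32), array([0.055 , 0.0965]), 0.033, 36874)
7 [[-1,[0.002,0.001,0.053],0.0],[-1,[0.004,0.002,0.106],0.0],[-1,[0.006,0.002,0.159],0.001],[-1,[0.008,0.003,0.212],0.001],[-1,[0.008,0.003,0.212],0.001],[-1,[0.008,0.003,0.212],0.001],[-1,[0.008,0.003,0.212],0.001]]
end [0.6566, 0.0303, 0.0405, 1.571]
```

View pics/w6.png

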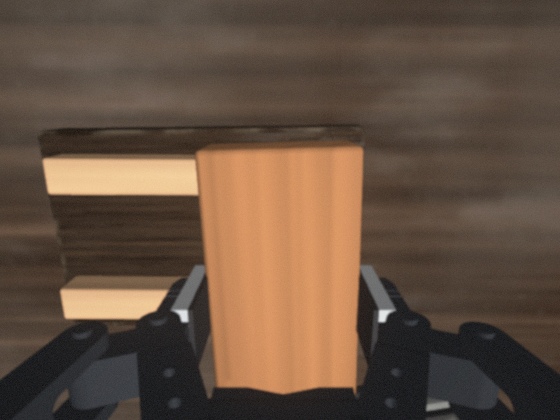

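Image up is toward the robot: near strip at row ≈175, far at ≈298, blank over the left (image right) half, aligned. Lower and release.

Call:
arm_command --moves '[[-1, [0.004, 0, 0.06], 0], [-1, [0.004, 0, 0.11], 0], [-1, [0.004, 0, 0.16], 0], [-1, [0.004, 0, 0.2], 0], [-1, [0.004, 0, 0.2], 0], [-1, [0.004, 0, 0.2], 0], [-1, [0.004, 0, 0.2], 0]]'

```text
time: 22.67
tool_pos: [0.6554, 0.0299, 0.0394]
tool_rot: [0.0, -0.003, 1.0, 0.0]
contact_force: [-1.1, -0.5, 2.7]
gripper_width: 0.642
grasp_force: 64.5
```

Call:
arm_command --moves '[[0.7, [0, 0, 0], 0], [0.7, [0, 0, 0], 0], [0.7, [0, 0, 0], 0], [0.7, [0, 0, 0], 0], [0.7, [0, 0, -0.1], 0], [0.7, [0, 0, -0.25], 0], [0.7, [0, 0, -0.55], 0], [0.7, [0, 0, -0.55], 0], [0.7, [0, 0, -0.55], 0]]'

```text
time: 23.42
tool_pos: [0.6585, 0.0297, 0.1279]
tool_rot: [0.005, -0.003, 1.0, -0.0]
contact_force: [0.5, 0.3, -0.4]
gripper_width: 0.851
grasp_force: 0.0
```

```bash
python3 - <<'E'
from h import *
c=cur();print(c)
p=manip.grab_frame("wrist");o=orange(p,90);print(rect(p,(200,0,400,420),.070,o))
x,y=.4693,.0017
plan([(x,y,.12,.261,.7,2),(x,y,.06,.261,.7,3)])
E
```

```text
[0.65850555 0.02967868 0.12792741 1.57646289]
(array([0.6555, 0.0183]), array([0.6515, 0.027 ], dtype=float32), array([0.0812, 0.1158]), -0.006, 18568)
11 [[0.7,[0.976,-0.141,0.026],0.163],[0.7,[0.976,-0.141,0.026],0.163],[0.7,[0.976,-0.141,0.026],0.163],[0.7,[0.976,-0.141,0.026],0.163],[0.7,[0.976,-0.141,0.026],0.163],[0.7,[0.976,-0.141,0.026],0.163],[0.7,[0.976,-0.141,0.026],0.163],[0.7,[0.976,-0.141,0.026],0.163],[0.7,[0.976,-0.141,0.026],0.163],[0.7,[0.976,-0.141,0.026],0.163],[0.7,[0.992,-0.143,0.026],0.166]]
10 [[0.7,[0.098,-0.242,0.007],0.043],[0.7,[0.098,-0.242,0.007],0.043],[0.7,[0.098,-0.242,0.007],0.043],[0.7,[0.098,-0.242,0.007],0.043],[0.7,[0.098,-0.242,0.007],0.043],[0.7,[0.098,-0.242,0.407],0.043],[0.7,[0.098,-0.242,0.407],0.043],[0.7,[0.098,-0.242,0.407],0.043],[0.7,[0.098,-0.242,0.407],0.043],[0.7,[0.098,-0.242,0.407],0.043]]
end [0.4693, 0.0017, 0.06, 0.261]
```

Call:
arm_command --moves '[[0.7, [0.992, -0.143, 0], 0.166], [0.7, [0.992, -0.143, 0], 0.166], [0.7, [0.992, -0.143, 0], 0.166], [0.7, [0.992, -0.143, 0], 0.166], [0.7, [0.992, -0.143, 0], 0.166], [0.7, [0.992, -0.143, 0], 0.166], [0.7, [0.992, -0.143, 0], 0.166], [0.7, [0.992, -0.143, 0], 0.166], [0.7, [0.992, -0.143, 0], 0.166], [0.7, [0.992, -0.143, 0], 0.166]]'

```text
time: 24.3
tool_pos: [0.5053, 0.0077, 0.1202]
tool_rot: [-0.001, 0.496, 0.868, -0.001]
contact_force: [-0.2, 0.3, 0.4]
gripper_width: 0.848
grasp_force: 0.0
```

Call:
arm_command --moves '[[0.7, [0.098, -0.242, 0], 0.043], [0.7, [0.098, -0.242, 0], 0.043], [0.7, [0.098, -0.242, 0], 0.043], [0.7, [0.098, -0.242, 0], 0.043], [0.7, [0.098, -0.242, 0.4], 0.043], [0.7, [0.098, -0.242, 0.4], 0.043], [0.7, [0.098, -0.242, 0.4], 0.043], [0.7, [0.098, -0.242, 0.4], 0.043], [0.7, [0.098, -0.242, 0.4], 0.043]]'

```text
time: 25.05
tool_pos: [0.4695, 0.0016, 0.0634]
tool_rot: [0.001, 0.608, 0.794, 0.001]
contact_force: [0.2, -0.3, 0.8]
gripper_width: 0.85
grasp_force: 0.0
```

```bash
python3 - <<'E'
from h import *
c=cur();print(c)
p=manip.grab_frame("wrist")
o=orange(p,90)
print(rect(p,(180,0,400,400),.024,o))
t=manip.grab_frame("top");print("wide",rect(t,(250,145,285,210),.07,orange(t,90)))
x,y=.4693,.0017
plan([(x,y,.02,.261,.7,0),(x,y,-.006,.261,.7,3,.012)])
E
```

```text
[0.4695231  0.00161649 0.06341621 0.26467991]
(array([ 4.683e-01, -2.000e-04]), array([0.4672, 0.0039], dtype=float32), array([0.0365, 0.1165]), -1.316, 13473)
wide (array([0.658 , 0.0249]), array([0.6558, 0.03  ], dtype=float32), array([0.0754, 0.1179]), 0.0, 702)
8 [[0.7,[0.002,-0.003,0.293],0.0],[0.7,[0.002,-0.003,0.293],0.0],[0.7,[0.002,-0.003,0.351],0.0],[0.7,[0.002,-0.003,0.409],0.0],[0.7,[0.002,-0.003,0.467],0.0],[0.7,[0.002,-0.003,0.467],0.0],[0.7,[0.002,-0.003,0.467],0.0],[0.7,[0.002,-0.003,0.467],0.0]]
end [0.4693, 0.0017, -0.006, 0.261]
```

Wide blank is at about (0.656, 0.030). Grasp the narrow one.

Call:
arm_command --moves '[[0.7, [-0.004, -0.004, 0.29], 0], [0.7, [-0.004, -0.004, 0.29], 0], [0.7, [-0.004, -0.004, 0.35], 0], [0.7, [-0.004, -0.004, 0.41], 0], [0.7, [-0.004, -0.004, 0.46], 0], [0.7, [-0.004, -0.004, 0.46], 0], [0.7, [-0.004, -0.004, 0.46], 0], [-1, [-0.004, -0.004, 0.46], 0], [-1, [-0.004, -0.004, 0.46], 0], [-1, [-0.004, -0.004, 0.46], 0], [-1, [-0.004, -0.004, 0.46], 0], [-1, [-0.004, -0.004, 0.46], 0], [-1, [-0.004, -0.004, 0.46], 0], [-1, [-0.004, -0.004, 0.46], 0]]'

```text
time: 26.32
tool_pos: [0.4683, 0.0009, -0.0063]
tool_rot: [0.001, 0.608, 0.794, 0.0]
contact_force: [-0.3, -0.8, 5.7]
gripper_width: 0.406
grasp_force: 62.1
```

```bash
python3 - <<'E'
from h import *
c=cur();print(c,manip.state()["gripper_width"],manip.state()["contact_force"])
x,y=.6566,-.0547
plan([(*c[:2],.14,c[3],-1,0),(x,y,.14,1.568,-1,2),(x,y,.07,1.568,-1,3)])
E
```

```text
[ 0.46833627  0.00090713 -0.00632224  0.26319656] 0.4064752212612496 [-0.27189863 -0.75565521  5.74420873]
16 [[-1,[0.0,0.0,-0.975],0.0],[-1,[0.0,0.0,-0.975],0.0],[-1,[0.0,0.0,-0.975],0.0],[-1,[0.0,0.0,-0.975],0.0],[-1,[-0.602,0.982,-0.975],-0.183],[-1,[-0.602,0.982,-0.975],-0.183],[-1,[-0.602,0.982,-0.975],-0.183],[-1,[-0.602,0.982,-0.975],-0.183],[-1,[-0.602,0.982,-0.975],-0.183],[-1,[-0.602,0.982,-0.975],-0.183],[-1,[-0.602,0.982,-0.975],-0.183],[-1,[-0.602,0.982,-0.975],-0.183],[-1,[-0.602,0.982,-0.975],-0.183],[-1,[-0.602,0.982,-0.975],-0.183],[-1,[-0.602,0.982,-0.975],-0.183],[-1,[-0.611,0.995,-0.975],-0.185]]
9 [[-1,[-0.14,-0.02,0.0],-0.022],[-1,[-0.14,-0.02,0.0],-0.022],[-1,[-0.14,-0.02,0.0],-0.022],[-1,[-0.14,-0.02,0.0],-0.022],[-1,[-0.14,-0.02,0.467],-0.022],[-1,[-0.14,-0.02,0.467],-0.022],[-1,[-0.14,-0.02,0.467],-0.022],[-1,[-0.14,-0.02,0.467],-0.022],[-1,[-0.14,-0.02,0.467],-0.022]]
end [0.6566, -0.0547, 0.07, 1.568]
```

Call:
arm_command --moves '[[-1, [0, 0, -0.975], 0], [-1, [0, 0, -0.975], 0], [-1, [0, 0, -0.975], 0], [-1, [0, 0, -0.975], 0], [-1, [-0.611, 0.995, -0.975], -0.185], [-1, [-0.611, 0.995, -0.975], -0.185], [-1, [-0.611, 0.995, -0.975], -0.185], [-1, [-0.611, 0.995, -0.975], -0.185], [-1, [-0.611, 0.995, -0.975], -0.185], [-1, [-0.611, 0.995, -0.975], -0.185], [-1, [-0.611, 0.995, -0.975], -0.185], [-1, [-0.611, 0.995, -0.975], -0.185], [-1, [-0.611, 0.995, -0.975], -0.185], [-1, [-0.611, 0.995, -0.975], -0.185], [-1, [-0.611, 0.995, -0.975], -0.185]]'

```text
time: 27.57
tool_pos: [0.6347, -0.0485, 0.1378]
tool_rot: [-0.001, 0.072, 0.997, 0.0]
contact_force: [-0.3, -0.3, -0.5]
gripper_width: 0.405
grasp_force: 61.5
```

Call:
arm_command --moves '[[-1, [-0.14, -0.02, 0], -0.022], [-1, [-0.14, -0.02, 0], -0.022], [-1, [-0.14, -0.02, 0], -0.022], [-1, [-0.14, -0.02, 0], -0.022], [-1, [-0.14, -0.02, 0], -0.022], [-1, [-0.14, -0.02, 0.46], -0.022], [-1, [-0.14, -0.02, 0.46], -0.022], [-1, [-0.14, -0.02, 0.46], -0.022], [-1, [-0.14, -0.02, 0.46], -0.022], [-1, [-0.14, -0.02, 0.46], -0.022], [-1, [-0.14, -0.02, 0.46], -0.022]]'

```text
time: 28.48
tool_pos: [0.6575, -0.055, 0.0731]
tool_rot: [0.002, 0.004, 1.0, -0.0]
contact_force: [0.5, 0.3, 0.1]
gripper_width: 0.403
grasp_force: 61.4
```

```bash
python3 - <<'E'
from h import *
c=cur();print(c,manip.state()["gripper_width"])
p=manip.grab_frame("wrist");save(p,"w7")
x,y=.6566,-.0547
plan([(x,y,.0415,1.568,-1,3,.008)])
E
```

```text
[ 0.65753656 -0.05495154  0.07308949  1.56357157] 0.4028760343882866
7 [[-1,[0.002,0.0,0.053],0.0],[-1,[0.003,0.001,0.105],0.0],[-1,[0.005,0.001,0.158],-0.001],[-1,[0.006,0.002,0.211],-0.001],[-1,[0.006,0.002,0.211],-0.001],[-1,[0.006,0.002,0.211],-0.001],[-1,[0.006,0.002,0.211],-0.001]]
end [0.6566, -0.0547, 0.0415, 1.568]
```

View pics/w7.png

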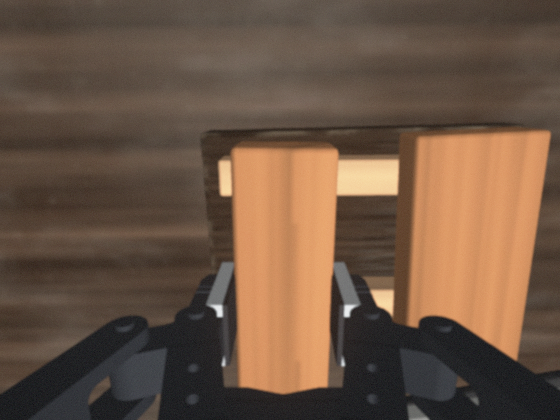

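Narrow blank hangs over the right part of both strips (x 233–336), parallel to the wide one (398–548) with clear gap.

Call:
arm_command --moves '[[-1, [0.004, 0, 0.06], 0], [-1, [0.004, 0, 0.11], 0], [-1, [0.004, 0, 0.16], 0], [-1, [0.004, 0, 0.21], 0], [-1, [0.004, 0, 0.21], 0], [-1, [0.004, 0, 0.21], 0], [-1, [0.004, 0, 0.21], 0]]'

```text
time: 29.12
tool_pos: [0.6554, -0.0549, 0.0396]
tool_rot: [-0.0, 0.003, 1.0, -0.0]
contact_force: [-3.8, -0.1, 7.9]
gripper_width: 0.404
grasp_force: 63.1
```

Call:
arm_command --moves '[[0.15, [0, 0, 0], 0], [0.15, [0, 0, 0], 0], [0.15, [0, 0, 0], 0], [0.15, [0, 0, 0], 0], [0.15, [0, 0, -0.1], 0], [0.15, [0, 0, -0.25], 0], [0.15, [0, 0, -0.65], 0], [0.15, [0, 0, -0.65], 0], [0.15, [0, 0, -0.65], 0], [0.15, [0, 0, -0.65], 0]]'

```text
time: 29.95
tool_pos: [0.6566, -0.0549, 0.1393]
tool_rot: [0.002, 0.003, 1.0, -0.0]
contact_force: [-0.8, 0.4, -0.8]
gripper_width: 0.578
grasp_force: 0.0
```

```bash
python3 - <<'E'
from h import *
c=cur();print(c)
x,y=.391,.3205
plan([(x,y,.14,-.085,.15,2),None,(x,y,.08,-.085,.15,3)])
E
```

```text
[ 0.65658941 -0.05485767  0.13925014  1.56384715]
7 [[0.15,[0.679,0.946,-0.002],0.1],[0.15,[0.679,0.946,-0.002],0.1],[0.15,[0.679,0.946,-0.002],0.1],[0.15,[0.679,0.946,-0.002],0.1],[0.15,[0.679,0.946,-0.002],0.1],[0.15,[0.679,0.946,-0.002],0.1],[0.15,[0.702,0.977,-0.002],0.103]]
6 [[0.15,[0.961,0.298,-0.002],0.086],[0.15,[0.961,0.298,-0.002],0.086],[0.15,[0.961,0.298,-0.002],0.086],[0.15,[0.961,0.298,-0.002],0.086],[0.15,[0.961,0.298,-0.002],0.086],[0.15,[0.993,0.308,-0.002],0.089]]
6 [[0.15,[0.795,-0.21,-0.001],0.07],[0.15,[0.795,-0.21,-0.001],0.07],[0.15,[0.795,-0.21,-0.001],0.07],[0.15,[0.795,-0.21,-0.001],0.07],[0.15,[0.795,-0.21,-0.001],0.07],[0.15,[0.795,-0.21,-0.001],0.07]]
5 [[0.15,[0.0,0.0,0.4],0.0],[0.15,[0.0,0.0,0.4],0.0],[0.15,[0.0,0.0,0.4],0.0],[0.15,[0.0,0.0,0.4],0.0],[0.15,[0.0,0.0,0.4],0.0]]
end [0.391, 0.3205, 0.08, -0.085]
```

Call:
arm_command --moves '[[0.15, [0.702, 0.977, 0], 0.103], [0.15, [0.702, 0.977, 0], 0.103], [0.15, [0.702, 0.977, 0], 0.103], [0.15, [0.702, 0.977, 0], 0.103], [0.15, [0.702, 0.977, 0], 0.103], [0.15, [0.702, 0.977, 0], 0.103], [0.15, [0.702, 0.977, 0], 0.103]]'

```text
time: 30.53
tool_pos: [0.5496, 0.0931, 0.1346]
tool_rot: [-0.001, 0.32, 0.947, -0.001]
contact_force: [-0.4, -0.0, 0.4]
gripper_width: 0.578
grasp_force: 0.0
```

Call:
arm_command --moves '[[0.15, [0.993, 0.308, 0], 0.089], [0.15, [0.993, 0.308, 0], 0.089], [0.15, [0.993, 0.308, 0], 0.089], [0.15, [0.993, 0.308, 0], 0.089], [0.15, [0.993, 0.308, 0], 0.089], [0.15, [0.993, 0.308, 0], 0.089]]'

```text
time: 31.03
tool_pos: [0.4603, 0.2203, 0.1354]
tool_rot: [-0.0, 0.569, 0.822, -0.0]
contact_force: [0.6, -1.0, 0.5]
gripper_width: 0.574
grasp_force: 0.0
```

Call:
arm_command --moves '[[0.15, [0.795, -0.21, 0], 0.07], [0.15, [0.795, -0.21, 0], 0.07], [0.15, [0.795, -0.21, 0], 0.07], [0.15, [0.795, -0.21, 0], 0.07], [0.15, [0.795, -0.21, 0], 0.07], [0.15, [0.795, -0.21, 0], 0.07], [0.15, [0.795, -0.21, 0.4], 0.07], [0.15, [0.795, -0.21, 0.4], 0.07], [0.15, [0.795, -0.21, 0.4], 0.07], [0.15, [0.795, -0.21, 0.4], 0.07], [0.15, [0.795, -0.21, 0.4], 0.07]]'

```text
time: 31.95
tool_pos: [0.3912, 0.3203, 0.0773]
tool_rot: [0.0, 0.736, 0.677, 0.001]
contact_force: [-0.1, 0.1, 1.3]
gripper_width: 0.576
grasp_force: 0.0
```

```bash
python3 - <<'E'
from h import *
c=cur();print(c)
p=manip.grab_frame("wrist");save(p,"w8")
x,y=.391,.3205
t=np.array([math.cos(1.486),math.sin(1.486)])
for s in(-.035,0,.035): print(proj(p,[x+t[0]*s,y+t[1]*s,.055]).round(1))
print(proj(p,[x+t[0]*.075,y+t[1]*.075,.016]).round(1))
plan([(x,y,.05,-.085,.15,0),(x,y,.016,-.085,.15,3,.012),(x,y,.016,-.085,-1,7)])
t=manip.grab_frame("top");save({"frame":cv2.resize(t["frame"][140:215,234:334],(800,600),interpolation=cv2.INTER_CUBIC)},"t8")
E
```

```text
[ 0.39124565  0.32028122  0.07729166 -0.0826755 ]
[281.1 310. ]
[281.2 247.8]
[281.4 178.8]
[281.7  93.3]
15 [[0.15,[-0.002,-0.003,0.186],0.0],[0.15,[-0.002,-0.003,0.262],0.0],[0.15,[-0.002,-0.003,0.337],0.0],[0.15,[-0.002,-0.003,0.413],0.0],[0.15,[-0.002,-0.003,0.413],0.0],[0.15,[-0.002,-0.003,0.413],0.0],[0.15,[-0.002,-0.003,0.413],0.0],[-1,[-0.002,-0.003,0.413],0.0],[-1,[-0.002,-0.003,0.413],0.0],[-1,[-0.002,-0.003,0.413],0.0],[-1,[-0.002,-0.003,0.413],0.0],[-1,[-0.002,-0.003,0.413],0.0],[-1,[-0.002,-0.003,0.413],0.0],[-1,[-0.002,-0.003,0.413],0.0],[-1,[-0.002,-0.003,0.413],0.0]]
end [0.391, 0.3205, 0.016, -0.085]
```

View pics/w8.png

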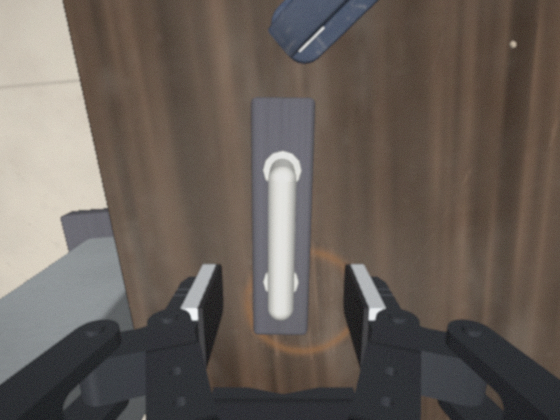

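View pics/t8.png

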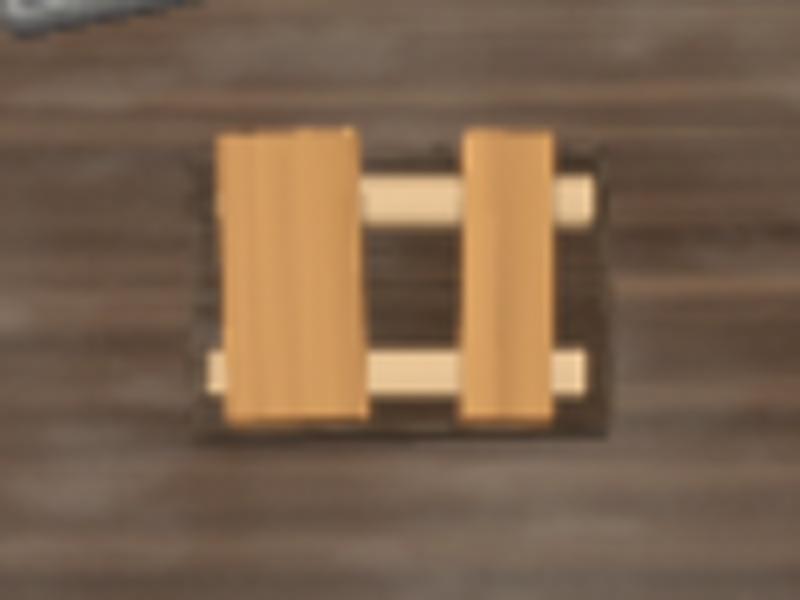

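Stack so far: wide blank left, narrow right, both square over the strips. Weight handle at column 281 (rows 165–320), as predicted; grasp it.

Call:
arm_command --moves '[[0.15, [0, 0, 0.19], 0], [0.15, [0, 0, 0.26], 0], [0.15, [0, 0, 0.34], 0], [0.15, [0, 0, 0.4], 0], [0.15, [0, 0, 0.4], 0], [0.15, [0, 0, 0.4], 0], [-1, [0, 0, 0.4], 0], [-1, [0, 0, 0.4], 0], [-1, [0, 0, 0.4], 0], [-1, [0, 0, 0.4], 0], [-1, [0, 0, 0.4], 0], [-1, [0, 0, 0.4], 0], [-1, [0, 0, 0.4], 0]]'

```text
time: 33.13
tool_pos: [0.3904, 0.3211, 0.017]
tool_rot: [0.0, 0.736, 0.677, 0.001]
contact_force: [1.1, -0.7, 5.7]
gripper_width: 0.141
grasp_force: 58.7
```

```bash
python3 - <<'E'
from h import *
c=cur();print(c,manip.state()["gripper_width"],manip.state()["contact_force"])
x,y=.6566,-.0118
plan([(*c[:2],.155,c[3],-1,2),(x,y,.155,0,-1,3,.031)])
E
```

```text
[ 0.39041211  0.321093    0.01700182 -0.08243353] 0.1408413471496316 [ 1.12572269 -0.68991429  5.70958493]
13 [[-1,[0.0,0.0,-0.92],0.0],[-1,[0.0,0.0,-0.92],0.0],[-1,[0.0,0.0,-0.92],0.0],[-1,[0.0,0.0,-0.92],0.0],[-1,[0.0,0.0,-0.92],0.0],[-1,[0.0,0.0,-0.92],0.0],[-1,[-0.992,0.937,-0.92],-0.006],[-1,[-0.992,0.937,-0.92],-0.006],[-1,[-0.992,0.937,-0.92],-0.006],[-1,[-0.992,0.937,-0.92],-0.006],[-1,[-0.992,0.937,-0.92],-0.006],[-1,[-0.992,0.937,-0.92],-0.006],[-1,[-0.992,0.937,-0.92],-0.006]]
9 [[-1,[-0.98,0.855,0.0],-0.006],[-1,[-0.98,0.855,0.0],-0.006],[-1,[-0.98,0.855,0.0],-0.006],[-1,[-0.98,0.855,0.0],-0.006],[-1,[-0.98,0.855,0.0],-0.006],[-1,[-0.98,0.855,0.0],-0.006],[-1,[-0.98,0.855,0.0],-0.006],[-1,[-0.98,0.855,0.0],-0.006],[-1,[-0.993,0.866,0.0],-0.006]]
4 [[-1,[-0.124,0.1,0.0],-0.001],[-1,[-0.124,0.1,0.0],-0.001],[-1,[-0.124,0.1,0.0],-0.001],[-1,[-0.124,0.1,0.0],-0.001]]
end [0.6566, -0.0118, 0.155, 0.0]
```

Call:
arm_command --moves '[[-1, [0, 0, -0.2], 0], [-1, [0, 0, -0.4], 0], [-1, [0, 0, -0.6], 0], [-1, [0, 0, -0.8], 0], [-1, [0, 0, -0.92], 0], [-1, [0, 0, -0.92], 0], [-1, [-0.15, 0.14, -0.92], 0], [-1, [-0.3, 0.28, -0.92], 0], [-1, [-0.45, 0.42, -0.92], -0.003], [-1, [-0.6, 0.56, -0.92], -0.006], [-1, [-0.75, 0.7, -0.92], -0.006], [-1, [-0.9, 0.85, -0.92], -0.006], [-1, [-0.992, 0.937, -0.92], -0.006]]'

```text
time: 34.22
tool_pos: [0.5163, 0.1578, 0.1492]
tool_rot: [-0.001, 0.723, 0.691, -0.003]
contact_force: [-0.3, -0.1, -7.9]
gripper_width: 0.141
grasp_force: 59.5
```

Call:
arm_command --moves '[[-1, [-0.15, 0.13, 0], 0], [-1, [-0.3, 0.26, 0], 0], [-1, [-0.45, 0.39, 0], -0.003], [-1, [-0.6, 0.52, 0], -0.006], [-1, [-0.75, 0.65, 0], -0.006], [-1, [-0.88, 0.77, 0], -0.006], [-1, [-0.993, 0.866, 0], -0.006], [-1, [-0.993, 0.866, 0], -0.006], [-1, [-0.993, 0.866, 0], -0.006], [-1, [-0.993, 0.866, 0], -0.006]]'

```text
time: 35.05
tool_pos: [0.6381, 0.0067, 0.1498]
tool_rot: [-0.003, 0.71, 0.705, -0.002]
contact_force: [-0.1, 0.1, -8.4]
gripper_width: 0.141
grasp_force: 59.5
```

```bash
python3 - <<'E'
from h import *
c=cur();print(c,manip.state()["gripper_width"],manip.state()["contact_force"])
p=manip.grab_frame("wrist");save(p,"w9")
x,y=.6566,-.0118
plan([(x,y,c[2],0,-1,1),(x,y,.1,0,-1,3,.012)])
E
```

```text
[ 0.63805147  0.00671475  0.14983082 -0.00715367] 0.1412476321029573 [-0.08925232  0.13872428 -8.36951698]
10 [[-1,[-0.125,0.122,0.006],-0.001],[-1,[-0.125,0.122,0.006],-0.001],[-1,[-0.125,0.122,0.072],-0.001],[-1,[-0.125,0.122,0.139],-0.001],[-1,[-0.125,0.122,0.205],-0.001],[-1,[-0.125,0.122,0.272],-0.001],[-1,[-0.125,0.122,0.338],-0.001],[-1,[-0.125,0.122,0.338],-0.001],[-1,[-0.125,0.122,0.338],-0.001],[-1,[-0.125,0.122,0.338],-0.001]]
end [0.6566, -0.0118, 0.1, 0.0]
```

View pics/w9.png

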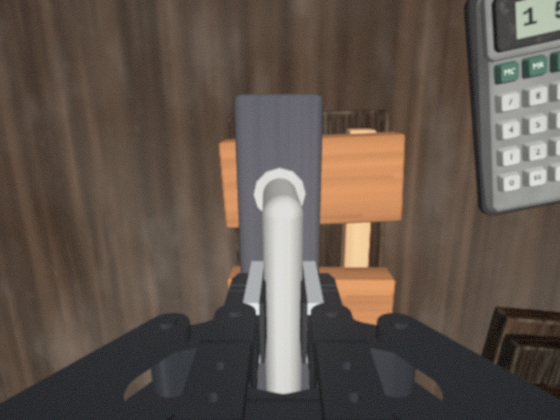

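Weight hangs level above the blanks, not yet centred (blanks span x 225–400). Move over centre and down to just above.

Call:
arm_command --moves '[[-1, [-0.06, 0.06, 0], 0], [-1, [-0.125, 0.122, 0], 0], [-1, [-0.125, 0.122, 0.07], 0], [-1, [-0.125, 0.122, 0.14], 0], [-1, [-0.125, 0.122, 0.2], 0], [-1, [-0.125, 0.122, 0.27], 0], [-1, [-0.125, 0.122, 0.33], 0], [-1, [-0.125, 0.122, 0.33], 0], [-1, [-0.125, 0.122, 0.33], 0], [-1, [-0.125, 0.122, 0.33], 0]]'

```text
time: 35.93
tool_pos: [0.6589, -0.0126, 0.1048]
tool_rot: [0.0, 0.71, 0.705, 0.0]
contact_force: [0.6, 0.2, -7.5]
gripper_width: 0.141
grasp_force: 59.5
```

```bash
python3 - <<'E'
from h import *
c=cur();print(c,manip.state()["contact_force"])
E
```

```text
[ 0.6588626  -0.01259841  0.10477358 -0.00682362] [ 0.64398593  0.24349214 -7.5312381 ]
```

Call:
arm_command --moves '[[-1, [0, -0.012, 0.04], 0], [-1, [0, -0.012, 0.07], 0], [-1, [0, -0.012, 0.1], 0], [-1, [0, -0.012, 0.1], 0], [-1, [0, -0.012, 0.1], 0], [-1, [0, -0.012, 0.1], 0]]'

```text
time: 36.43
tool_pos: [0.6568, -0.0127, 0.0894]
tool_rot: [-0.0, 0.71, 0.705, -0.0]
contact_force: [-0.9, 0.2, -7.9]
gripper_width: 0.138
grasp_force: 59.6
```

Call:
arm_command --moves '[[-1, [0, 0, 0.01], 0], [-1, [0, 0, 0.02], 0], [-1, [0, 0, 0.02], 0], [-1, [0, 0, 0.02], 0]]'

```text
time: 36.77
tool_pos: [0.6574, -0.0125, 0.0881]
tool_rot: [0.0, 0.71, 0.705, 0.001]
contact_force: [-3.0, 2.0, 1.7]
gripper_width: 0.142
grasp_force: 60.6
```

Weight is supported. Release and lift.

Call:
arm_command --moves '[[-0.5, [0, 0, 0], 0], [-0.2, [0, 0, 0], 0], [0, [0, 0, 0], 0], [0, [0, 0, 0], 0], [0, [0, 0, 0], 0], [0, [0, 0, -0.1], 0], [0, [0, 0, -0.25], 0], [0, [0, 0, -0.45], 0], [0, [0, 0, -0.7], 0], [0, [0, 0, -0.9], 0], [0, [0, 0, -0.9], 0], [0, [0, 0, -0.9], 0]]'

```text
time: 37.77
tool_pos: [0.6587, -0.0129, 0.2266]
tool_rot: [0.003, 0.71, 0.705, 0.002]
contact_force: [-0.1, -0.2, -0.1]
gripper_width: 0.503
grasp_force: 0.0
```

Call:
arm_command --moves '[[0, [0, -0.25, 0], 0], [0, [0, -0.5, 0], 0], [0, [0, -0.75, 0], 0], [0, [0, -0.95, 0], 0], [0, [0, -0.95, 0], 0], [0, [0, -0.95, 0], 0]]'

```text
time: 38.27
tool_pos: [0.5127, -0.0115, 0.2203]
tool_rot: [-0.001, 0.71, 0.705, -0.0]
contact_force: [-0.2, 0.0, 0.6]
gripper_width: 0.5
grasp_force: 0.0
```

```bash
python3 - <<'E'
from h import *
t=manip.grab_frame("top");w=manip.grab_frame("wrist")
a=cv2.resize(t["frame"][140:215,234:309+25],(500,375),interpolation=cv2.INTER_CUBIC)
b=cv2.resize(w["frame"],(300,225)); b=cv2.copyMakeBorder(b,0,150,0,0,cv2.BORDER_CONSTANT)
save({"frame":np.hstack([a,b])},"fin")
print(manip.state()["contact_force"],manip.state()["time"])
for k in("stapler","caliper"): print(manip.search_frame(t,k)[:1])
E
```

```text
[ 0.76855252 -0.67133627  0.51641452] 38.3667
[{'extent': [122.5, 223.1, 155.8, 258.1], 'confidence': 0.86}]
[{'extent': [410.2, 203.2, 441.1, 267.7], 'confidence': 0.83}]
```

View pics/fin.png

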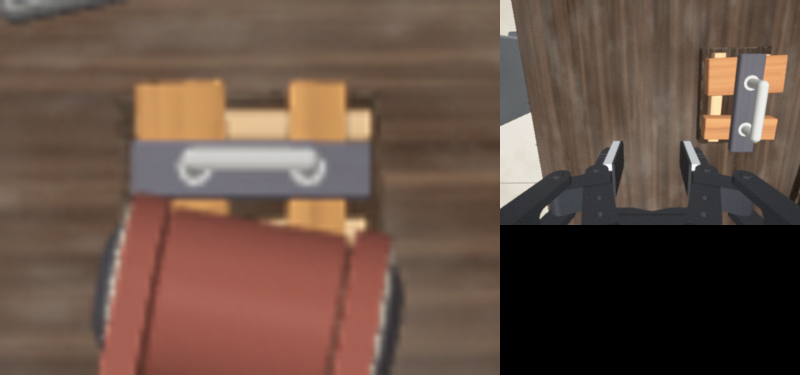

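The weight sits level across both blanks and centred (top view ≈(251,168) in the crop). Stapler and caliper are unmoved and the arm is clear, so I'm handing in.

```bash
python3 -c "
from plant import manip
print(manip.job_done())"
```

```text
the job is handed in; nothing more can be done
None
```

I finished the stack and handed it in at about 38 s of the 131 s allowed; the hand-in call returned no verdict. The strips, both blanks and the steel weight looked in place and square in the last pictures, and the stapler and caliper looked unmoved.

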